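Fold open the spice cupboard and put the tin away

TASK

Pull the spice cupboard's blue bifold door by its handle until both panels are folded right back, then put the green and gold tin inside, standing upright and wholly on the round cork mat. Leave the door folded open, and do not knock over or push aside the salt shaker or the jars.

Things in the scene. Friction and masses are not known exactly. Their poses are not given: they have to be found in the camera images.
- cupboard: Wooden countertop spice cupboard, fixed, 190 deep x 364 wide x 280 mm high. Origin on the worktop, mid-width of the front opening, in the plane of the shut door's inner face; x points into the cupboard, y to its left seen from the robot, z up. Inside: 330 mm wide (y -165 to +165), 174 mm deep, floor 12 mm and roof underside 265 mm above the worktop; the roof covers it all.
- door (a joint): Bifold angle, rad: 0 shut flat, 1.35 stop (fully folded). The rear panel's far edge (the fold) swings towards the robot by this angle, clockwise from above; the lead panel turns by the same angle the other way, so its free edge slides left along the track in the opening plane. Pull of 2 to 6 N; stays where left.
- hinge_line (a point): Left end of the opening on the worktop: hinge line of the rear panel (cupboard x 0, y +165 mm). Rear and lead panels are blue, each 165 mm wide, 12 mm thick, tops 254 mm above the worktop; hinge lines lie on their inner faces. The lead panel is hinged to the rear panel's far edge.
- pull_handle: Steel upright round bar handle, 12 mm thick, 84 mm tall, on the lead panel, joined to it by two 10 mm stems 30 mm above and below its middle. Origin at the middle of the bar, 215 mm above the worktop; bar axis 48 mm in front of the panel's outer face (60 mm from the inner face), 60 mm from the fold towards the free edge. Its x axis points square into the lead panel.
- mat_top (a point): Centre of the top of the round cork mat on the cupboard floor, 100 mm across, 4 mm thick, fixed; 16 mm above the worktop.
- tin_mid (a point): Centre, half-way up, of the green and gold upright round tin, 57 mm across, 72 mm tall, about 0.2 kg; starts standing on the worktop to the right of the cupboard.
- salt_shaker: Bystander: salt shaker, grey and clear, 44 mm across, 90 mm tall, on the worktop near the tin. Origin at the centre of its underside.
- dark_jar: Bystander: spice jar with black cap, 41 mm across, 105 mm tall, at the back of the cupboard. Origin at the centre of its underside.
- green_jar: Bystander: spice jar with green cap, 44 mm across, 100 mm tall, at the back of the cupboard. Origin at the centre of its underside.
Not all that is in view belongs to the job. What is shaped like the part that bears tin_mid but pink, red or turquoise is not meant.

How it is judged:
By the outcome, as a careful person would: the job done as asked, in the order asked, and still so for the second after the job is handed in, with the robot touching nothing.
It also fails if it takes over 67 s, if anything falls off the work surface, if the arm or the gripper's body presses on something with over 40 N, if the wrist force passes 120 N, or if a joint passes its speed limit or range.

ROBOT

A 6-joint arm with a two-finger parallel gripper is mounted at the origin on a cart in front of the work surface, level with it; the furniture and walls round the work are solid. World frame = base frame: x ahead of the robot, y to its left, z up, the work surface at z = 0. Lengths are in m, angles in rad, forces in N, time in s.
With the tool pointing down it reaches from about 0.225 to 0.875 m from the base axis. Payload 3.4 kg.
Tool frame: the origin (TCP) lies at the very end of the fingers, on their centre line; the grasp point (between the pads) lies 19 mm behind it (manip.pinch_z is the distance from the TCP to the grasp point, in m); z points along the fingers, y is the line along which they close (so a half turn about z gives the same grasp; the last joint's range is limited). The gripper opens to 85 mm and grips with 20 to 120 N. Pads are 22 mm wide; open, the fingers measure 114 mm over their backs; the gripper's body (76 mm by 85 mm) begins 54 mm behind the grasp point. The pads swing forward as they close: fully open they stand 13 mm farther back than shut.
Start: joints at [-1.265, 0.276, 1.505, -0, 1.361, -0.121], TCP at [0.238, -0.523, 0.231] pointing down, gripper open.
Joint ranges: [-2.89, 2.89], [-0.75, 2.08], [0.22, 2.7], [-1.18, 4.32], [0.11, 2.71], [-2.7, 2.7]. Speed limits (rad/s): [2.57, 2.57, 3.14, 3.14, 3.14, 3.14].

INTERFACE

Orientations are given as a unit quaternion [w, x, y, z].
In Python, from rig import manip gives the robot as it stands. The module is installed in compiled form; this text tells all that it offers.
- The arm moves only by the shell command python3 -m jog 'ROWS' [FORCE]. ROWS is JSON, a list of rows, each an object of numbers: "dx", "dy", "dz": the shift along the tool's x, y, z each as a share of 25 cm, from -1 to 1; "ax", "ay", "az": the turn, a rotation vector about the tool's x, y, z each as a share of 90 degrees, from -1 to 1; "grip": the opening, from -1 (shut) to 1 (fully open), so that 0 is half open. A call has 1 to 5 rows; each row is the pose to reach, as a shift and turn from the pose commanded when the call began, along the tool's axes at that moment; what a row does not reach only later rows make up. A row lasts 1/12 s, in which the tool goes at most 41.7 mm and 7.16 degrees, less where a joint would pass 70% of its speed; a pose out of reach is approached as far as the arm can. A call with a number of a shift or a turn outside -1 to 1 is refused whole. A call with a gripper value outside its range is refused whole. The fingers move at their own pace and stop on an object; FORCE is the grip in N (left out, the last holds). Time passes only in rows, so rows that repeat a pose let the fingers close. It gives the time, the measured TCP pose, the force, the opening and the grip force at its end, in the units of the state.
- manip.get_state(): the state, without advancing time (a new reading comes with each control period).
- manip.get_image(name): name is "scene" or "top" or "wrist"; returns a dict with "img" (480x640x3 uint8, red, green, blue), "mtx" (3x3 intrinsics, pixels), "world_to_cam" (4x4, takes a point from world to camera coordinates); the wrist camera has in their place "T_tool_cam" (4x4, takes a point from camera to tool coordinates, whose origin is the TCP and whose axes are the flange's). Camera axes: x right, y down, z forward; pixel columns grow to the right and rows downward; lengths in m; the calibration is good to about 2 mm. The wrist camera is an equidistant fisheye: a pixel r from the principal point sees the ray r / f radians off the axis. A picture is of the moment at which its call begins: read the wrist's pose just before it. There is no depth.
- manip.sign_off(): hands the job in; it is judged then, once.
The state is a dict: "clock": time; "qpos": joint angles; "qd": joint speeds; "effort": joint torques, N m; "position": TCP position; "ee_rot": TCP orientation; "contact_force": force on the tool from outside, world axes, zero at the start; "moment": the same for the moment, N m; "width": finger opening in m; "gripper_force": force on a finger pad.
Only numpy, scipy, OpenCV 4.12 (cv2) and the standard library are available. Lean on these libraries where they do the work, as an engineer would, in place of code of your own. Each camera call takes 0.05 s, during which the arm holds its last target. There are 200 camera calls.

## Working session

There is one attempt and no reset: what is moved stays moved. The work goes in short steps, Python scripts to look and compute and a shell command to move; the robot and the scene stay as the last step left them, time stands still between calls to the robot, and variables do not carry over. Pictures are saved under pics/ and viewed, at most 10 in all, crops included, and the job is handed in when it is done.

```bash
mkdir -p pics
cat > h.py <<'E'
import numpy as np, cv2
from rig import manip
from scipy.spatial.transform import Rotation as R
def save(n,f):
    d=manip.get_image(n); cv2.imwrite(f,d["img"][:,:,::-1]); return d
def ray(d,u,v):
    K=d["mtx"];T=np.array(d["world_to_cam"]);r=T[:3,:3].T@np.linalg.inv(K)@[u,v,1];o=-T[:3,:3].T@T[:3,3];return o,r/np.linalg.norm(r)
def onz(d,u,v,z):
    o,r=ray(d,u,v);return o+r*(z-o[2])/r[2]
def proj(d,p):
    T=np.array(d["world_to_cam"]);c=T[:3,:3]@np.array(p)+T[:3,3];q=np.array(d["mtx"])@c;return q[:2]/q[2]
def quat(s): q=s["ee_rot"];return R.from_quat([q[1],q[2],q[3],q[0]])
E
python3 - <<'E'
from h import *
for n in("scene","top"):
    d=save(n,f"pics/{n}0.png");print(n,np.round(d["mtx"],1).tolist(),np.round(d["world_to_cam"],3).tolist())
s=manip.get_state();print({k:np.round(v,3).tolist() for k,v in s.items()}); print(quat(s).as_matrix().round(3))
E
```

```text
scene [[557.8, 0.0, 318.2], [0.0, 557.8, 237.4], [0.0, 0.0, 1.0]] [[0.426, -0.904, -0.019, -0.34], [-0.642, -0.287, -0.711, 0.438], [0.638, 0.316, -0.703, 1.225], [0.0, 0.0, 0.0, 1.0]]
top [[463.5, 0.0, 322.1], [0.0, 463.5, 246.9], [0.0, 0.0, 1.0]] [[0.089, -0.996, 0.002, -0.179], [-0.778, -0.071, -0.625, 0.543], [0.622, 0.054, -0.781, 1.201], [0.0, 0.0, 0.0, 1.0]]
{'clock': 0.1, 'qpos': [-1.265, 0.277, 1.506, 0.0, 1.361, -0.121], 'qd': [0.0, -0.0, -0.003, -0.0, 0.0, 0.0], 'effort': [0.002, -41.77, -24.64, -0.0, 0.006, 0.0], 'position': [0.238, -0.523, 0.231], 'ee_rot': [-0.001, 0.977, 0.212, -0.0], 'contact_force': [-0.107, 0.709, -0.132], 'moment': [-0.029, 0.055, -0.018], 'gripper_force': 0.0, 'width': 0.085}
[[ 0.91   0.414 -0.   ]
 [ 0.414 -0.91   0.002]
 [ 0.    -0.002 -1.   ]]
```

View pics/scene0.png

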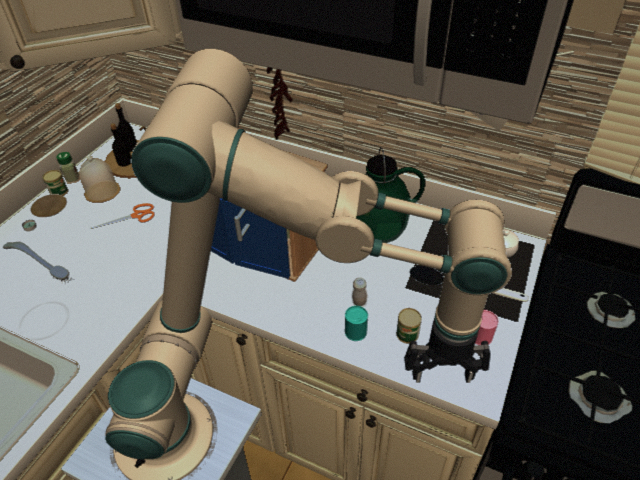

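View pics/top0.png

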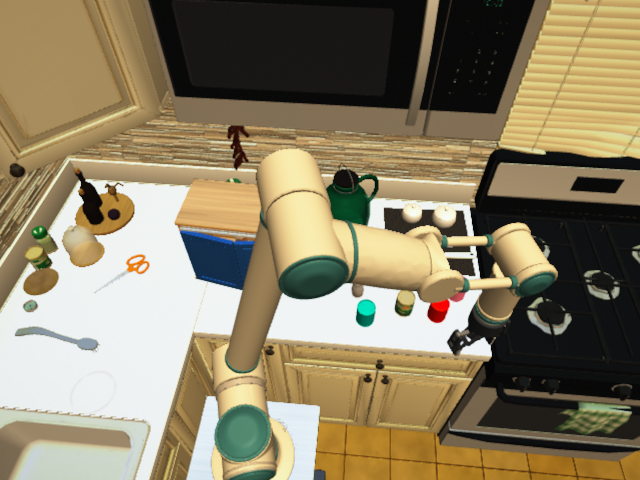

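Scene view: the arm hides part of the cupboard. The blue door is at about (250,235), with its handle at (240,222). There are four tins: turquoise scene (356,323) / top (366,313), green and gold scene (409,325) / top (405,303), red top (438,311), and pink scene (486,327) / top (458,290). The green and gold one, with its gold lid, fits the description. The shaker is at scene (360,291). I'll measure and enlarge next.

Run:
```python
from h import *
S=save("scene","pics/s1.png");T=save("top","pics/t1.png");
W=save("wrist","pics/w1.png");print(np.round(W["mtx"],1).tolist(),np.round(W["T_tool_cam"],3).tolist())
for d in(S,T): print("cam",ray(d,0,0)[0].round(3))
def tri(a,b):
    o1,r1=ray(S,*a);o2,r2=ray(T,*b);A=np.c_[r1,-r2];x=np.linalg.lstsq(A,o2-o1,rcond=None)[0];p,q=o1+x[0]*r1,o2+x[1]*r2;return ((p+q)/2).round(3),np.linalg.norm(p-q).round(4)
for n,d in(("S",S),("T",T)):
    print(n,"roofcorners FL,BL", [onz(d,u,v,.28).round(3) for u,v in((178,228),(190,182))] if n=="T" else onz(d,297,278,0).round(3))
print("tin lid", onz(S,409,314,.072).round(3), onz(T,405,296,.072).round(3))
print("turq", onz(S,356,312,.072).round(3), onz(T,366,305,.072).round(3))
print("red", onz(T,438,302,.072).round(3))
print("shaker", onz(S,360,301,0).round(3),onz(S,360,283,.09).round(3))
a=cv2.resize(S["img"][200:360,330:510],None,fx=2.2,fy=2.2,interpolation=2)
b=cv2.resize(T["img"][165:305,160:310],None,fx=2.6,fy=2.6,interpolation=2)
h=max(a.shape[0],b.shape[0]);c=np.zeros((h,a.shape[1]+b.shape[1],3),np.uint8);c[:a.shape[0],:a.shape[1]]=a;c[:b.shape[0],a.shape[1]:]=b
cv2.imwrite("pics/c1.png",c[:,:,::-1]);print(c.shape)
```

```text
[[371.6, 0.0, 317.3], [0.0, 371.6, 242.4], [0.0, 0.0, 1.0]] [[-0.001, -0.963, -0.27, 0.069], [1.0, -0.001, 0.0, 0.001], [-0.0, -0.27, 0.963, -0.142], [0.0, 0.0, 0.0, 1.0]]
cam [-0.355 -0.569  1.165]
cam [-0.309 -0.205  1.277]
S roofcorners FL,BL [ 0.534 -0.059  0.   ]
T roofcorners FL,BL [array([0.517, 0.279, 0.28 ]), array([0.705, 0.295, 0.28 ])]
tin lid [ 0.488 -0.393  0.072] [ 0.482 -0.392  0.072]
turq [ 0.44  -0.273  0.072] [ 0.439 -0.274  0.072]
red [ 0.469 -0.492  0.072]
shaker [ 0.531 -0.249  0.   ] [ 0.516 -0.252  0.09 ]
(364, 786, 3)
```

View pics/c1.png

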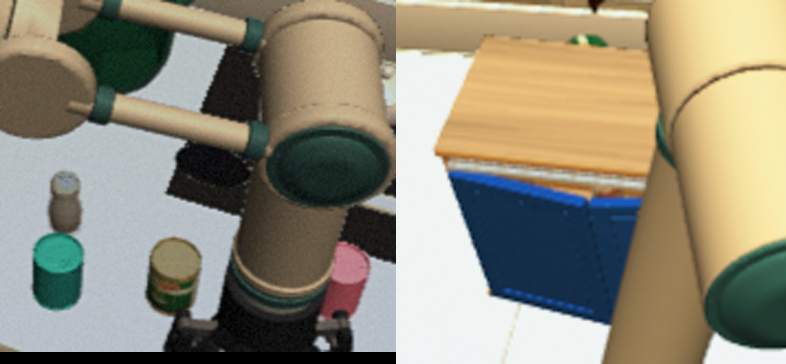

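View pics/w1.png

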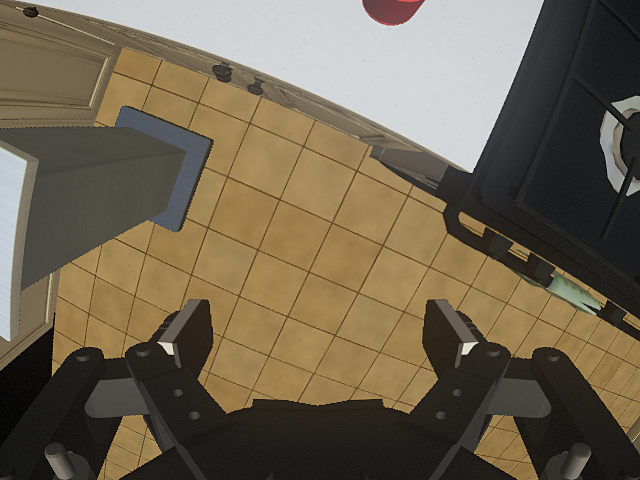

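Crop: the lid is gold and the body green and gold, at scene (409,325), so that is the tin, at about (0.485, -0.392). Turquoise, red and pink are decoys. The door is already slightly ajar, with the fold sticking out. Next I'll move so the arm stops hiding the cupboard and the wrist camera faces it.

```bash
cat >> h.py <<'E'
def rot(yaw,tilt):  # tool x ahead at yaw(deg), z down; tilt (deg) turns z forward/up
    return R.from_euler('z',yaw,degrees=True)*R.from_matrix([[1,0,0],[0,-1,0],[0,0,-1]])*R.from_euler('y',tilt,degrees=True)
def go(p,yaw,tilt,s=None,pose=None):
    "shares from current pose (or given pose) to target"
    if pose is None:
        s=s or manip.get_state();P,Q=np.array(s["position"]),quat(s)
    else: P,Q=np.array(pose[0]),rot(*pose[1:])
    d=Q.inv().apply(np.array(p)-P)/.25; a=(Q.inv()*rot(yaw,tilt)).as_rotvec()/(np.pi/2)
    print("d",d.round(3),"a",a.round(3),"rows",(max(np.linalg.norm(d)*.25/.0417,np.linalg.norm(a)*90/7.16)).round(1))
E
python3 - <<'E'
from h import *
print(rot(0,30).apply([0,0,1]))
go([.25,-.32,.38],24.5,0)
go([.28,-.1,.42],10,0,pose=([.25,-.32,.38],24.5,0))
go([.26,.0,.42],5,40,pose=([.28,-.1,.42],10,0))
E
```

```text
[ 0.5        0.        -0.8660254]
d [ 0.38  -0.72  -0.596] a [-0.001 -0.    -0.001] rows 6.1
d [ 0.474 -0.751 -0.16 ] a [0.    0.    0.161] rows 5.4
d [-0.009 -0.408  0.   ] a [-0.019  0.444  0.053] rows 5.6
```

```bash
python3 -m jog '[{"dx":0.38,"dy":-0.72,"dz":-0.6,"grip":1},{"dx":0.38,"dy":-0.72,"dz":-0.6,"grip":1},{"dx":0.38,"dy":-0.72,"dz":-0.6,"grip":1},{"dx":0.38,"dy":-0.72,"dz":-0.6,"grip":1},{"dx":0.38,"dy":-0.72,"dz":-0.6,"grip":1}]'
python3 -m jog '[{"dx":0.5,"dy":-0.85,"dz":-0.25,"az":0.16},{"dx":0.5,"dy":-0.85,"dz":-0.25,"az":0.16},{"dx":0.5,"dy":-0.85,"dz":-0.25,"az":0.16},{"dx":0.5,"dy":-0.85,"dz":-0.25,"az":0.16},{"dx":0.5,"dy":-0.85,"dz":-0.25,"az":0.16}]'
python3 -c "
from h import *
go([.26,.0,.42],5,40)"
```

```text
d [ 0.947 -1.869 -0.755] a [-0.076  0.44   0.207] rows 13.4schema error: expected keys dx, dy, dz, ax, ay, az, grip
schema error: expected keys dx, dy, dz, ax, ay, az, grip
```

All the keys have to be given.

```bash
python3 -m jog '[{"dx":0.38,"dy":-0.72,"dz":-0.6,"ax":0,"ay":0,"az":0,"grip":1},{"dx":0.38,"dy":-0.72,"dz":-0.6,"ax":0,"ay":0,"az":0,"grip":1},{"dx":0.38,"dy":-0.72,"dz":-0.6,"ax":0,"ay":0,"az":0,"grip":1},{"dx":0.38,"dy":-0.72,"dz":-0.6,"ax":0,"ay":0,"az":0,"grip":1},{"dx":0.38,"dy":-0.72,"dz":-0.6,"ax":0,"ay":0,"az":0,"grip":1}]'
python3 -m jog '[{"dx":0.5,"dy":-0.85,"dz":-0.25,"ax":0,"ay":0,"az":0.16,"grip":1},{"dx":0.5,"dy":-0.85,"dz":-0.25,"ax":0,"ay":0,"az":0.16,"grip":1},{"dx":0.5,"dy":-0.85,"dz":-0.25,"ax":0,"ay":0,"az":0.16,"grip":1},{"dx":0.5,"dy":-0.85,"dz":-0.25,"ax":0,"ay":0,"az":0.16,"grip":1},{"dx":0.5,"dy":-0.85,"dz":-0.25,"ax":0,"ay":0,"az":0.16,"grip":1}]'
python3 -c "
from h import *
go([.26,.0,.42],5,40)"
```

```text
clock: 0.67
position: [0.2477, -0.3543, 0.3558]
ee_rot: [-0.0, 0.977, 0.212, 0.0]
contact_force: [0.3, -0.2, 0.2]
width: 0.0852
gripper_force: 0.0
clock: 1.08
position: [0.2684, -0.1542, 0.4064]
ee_rot: [0.0, 0.996, 0.087, 0.0]
contact_force: [1.7, 0.1, -0.2]
width: 0.0853
gripper_force: 0.0
d [ 0.074 -0.613 -0.055] a [-0.019  0.444  0.053] rows 5.6
```

```bash
python3 -m jog '[{"dx":0,"dy":-0.61,"dz":-0.1,"ax":0,"ay":0.44,"az":0.05,"grip":1},{"dx":0,"dy":-0.61,"dz":-0.1,"ax":0,"ay":0.44,"az":0.05,"grip":1},{"dx":0,"dy":-0.61,"dz":-0.1,"ax":0,"ay":0.44,"az":0.05,"grip":1},{"dx":0,"dy":-0.61,"dz":-0.1,"ax":0,"ay":0.44,"az":0.05,"grip":1},{"dx":0,"dy":-0.61,"dz":-0.1,"ax":0,"ay":0.44,"az":0.05,"grip":1}]'
python3 - <<'E'
from h import *
s=manip.get_state();W=save("wrist","pics/w2.png");S=save("scene","pics/s2.png")
np.savez("v2.npz",P=s["position"],Q=quat(s).as_matrix(),img=W["img"],S=S["img"])
a=cv2.resize(S["img"][100:340,180:420],None,fx=1.3,fy=1.3)
b=cv2.resize(W["img"],(440,330));c=np.zeros((330,440+312,3),np.uint8);c[:,:440]=b;c[:312,440:]=a
cv2.imwrite("pics/c2.png",c[:,:,::-1])
E
```

```text
clock: 1.5
position: [0.2292, -0.0173, 0.4266]
ee_rot: [-0.027, 0.976, 0.059, 0.206]
contact_force: [-2.1, -0.4, -0.2]
width: 0.0854
gripper_force: 0.0
```

View pics/w2.png

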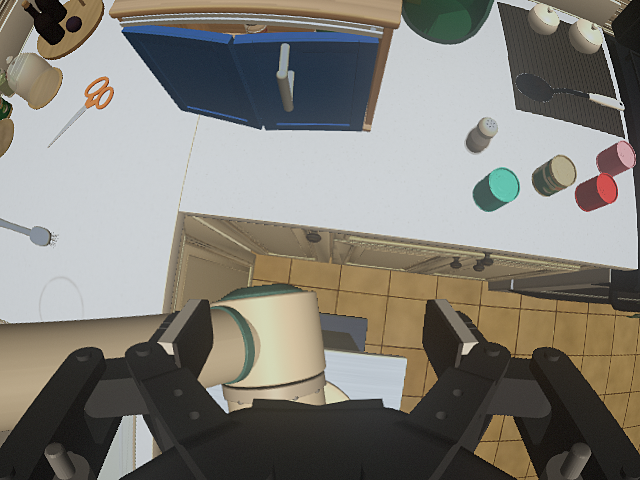

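View pics/s2.png

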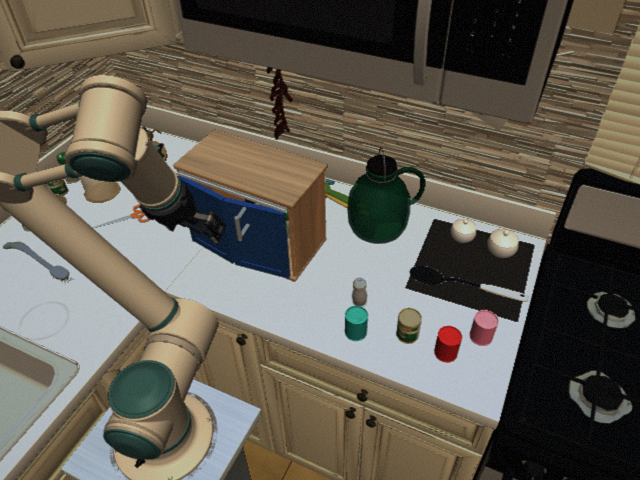

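Both views are clear. Scene: roof corners at FL (176,163), FR (293,182), BR (327,163), BL (212,132), and front right foot at (296,275). Wrist: bar from (285,44) to (286,108), bottom of the fold at (264,130). The four tins and the shaker are clear too.

```bash
cat >> h.py <<'E'
W_K=(371.6,317.3,242.4);TC=np.array([[-0.001,-0.963,-0.27,0.069],[1,-0.001,0,0.001],[0,-0.27,0.963,-0.142],[0,0,0,1]])
def wray(P,Q,u,v,M=None):
    f,cx,cy=W_K;x,y=u-cx,v-cy;r=np.hypot(x,y);t=r/f;c=np.array([np.sin(t)*x/r,np.sin(t)*y/r,np.cos(t)])
    return P+Q@TC[:3,3],Q@(TC[:3,:3]@c)
def wonz(P,Q,u,v,z): o,r=wray(P,Q,u,v);return o+r*(z-o[2])/r[2]
E
python3 - <<'E'
from h import *
v=np.load("v2.npz");P,Q=v["P"],v["Q"];S=manip.get_image("scene");T=manip.get_image("top");np.savez("v3.npz",T=T["img"])
for n,u in dict(FL=(176,163),FR=(293,182),BR=(327,163),BL=(212,132)).items(): print(n,onz(S,*u,.28).round(4))
print("foot FR",onz(S,296,275,0).round(4),"wrist",wonz(P,Q,366,131,0).round(4))
print("wrist roof FR z.28",wonz(P,Q,399,27,.28).round(4))
print("fold bottom",wonz(P,Q,264,130,.012).round(4),"free bottom",wonz(P,Q,363,131,.012).round(4),"fold top",wonz(P,Q,238,41,.254).round(4),"free top",wonz(P,Q,380,40,.254).round(4),"hinge top",wonz(P,Q,123,28,.254).round(4))
print("bar top",wonz(P,Q,285,44,.257).round(4),"bot",wonz(P,Q,286,108,.173).round(4))
for n,img,c,f in(("S",S["img"],0,lambda u,v,z:onz(S,u,v,z)),("W",v["img"],0,lambda u,v,z:wonz(P,Q,u,v,z))):pass
print("tin lid W",wonz(P,Q,560,168,.072).round(4),"S",onz(S,409,319,.072).round(4),"tinbottom S",onz(S,409,338,0).round(4))
print("shaker",wonz(P,Q,488,126,.09).round(4),onz(S,360,282,.09).round(4))
print("turq",wonz(P,Q,505,183,.072).round(4),"red",wonz(P,Q,601,187,.072).round(4),onz(S,448,336,.072).round(4))
E
```

```text
FL [0.5479 0.2902 0.28  ]
FR [ 0.6022 -0.0281  0.28  ]
BR [ 0.7081 -0.0737  0.28  ]
BL [0.7081 0.2819 0.28  ]
foot FR [ 0.5428 -0.0518  0.    ] wrist [ 0.5199 -0.0537  0.    ]
wrist roof FR z.28 [ 0.5147 -0.0643  0.28  ]
fold bottom [0.4969 0.119  0.012 ] free bottom [ 0.5133 -0.048   0.012 ] fold top [0.4981 0.1105 0.254 ] free top [ 0.514  -0.0471  0.254 ] hinge top [0.5312 0.2799 0.254 ]
bar top [0.4931 0.0552 0.257 ] bot [0.4563 0.057  0.173 ]
tin lid W [ 0.4822 -0.3873  0.072 ] S [ 0.4732 -0.3976  0.072 ] tinbottom S [ 0.4716 -0.4053  0.    ]
shaker [ 0.5191 -0.2403  0.09  ] [ 0.5191 -0.2504  0.09  ]
turq [ 0.4354 -0.2763  0.072 ] red [ 0.466  -0.4826  0.072 ] [ 0.4638 -0.4968  0.072 ]
```

Run:
```python
from h import *
v=np.load("v2.npz");P,Q=v["P"],v["Q"];S=manip.get_image("scene")
def polys(img,lo,hi,roi,eps=4):
    h=cv2.cvtColor(img,cv2.COLOR_RGB2HSV);m=cv2.inRange(h,lo,hi);z=np.zeros_like(m);x0,y0,x1,y1=roi;z[y0:y1,x0:x1]=m[y0:y1,x0:x1]
    z=cv2.morphologyEx(z,cv2.MORPH_CLOSE,np.ones((5,5)));c=max(cv2.findContours(z,0,2)[0],key=cv2.contourArea);return cv2.approxPolyDP(c,eps,True)[:,0]
b=polys(v["img"],(105,100,30),(125,255,255),(100,10,400,150));print("blue wrist",b.tolist())
print("wood scene",polys(S["img"],(5,70,60),(22,255,255),(170,125,335,285),3).tolist())
print("blue scene",polys(S["img"],(105,100,30),(125,255,255),(170,125,335,285),3).tolist())
# bright roof: split by value
h=cv2.cvtColor(S["img"],cv2.COLOR_RGB2HSV)
for p in((260,165),(305,230),(300,185),(285,200)):print(p,h[p[1],p[0]],S["img"][p[1],p[0]])
print("FR?",[onz(S,*u,.28).round(3) for u in((288,205),(289,207),(287,207))])
c=np.zeros((560,760,3),np.uint8);a=cv2.resize(S["img"][125:285,165:340],None,fx=3.5,fy=3.5,interpolation=2);c[:,:]=0;a=a[:560,:612];c[:a.shape[0],:a.shape[1]]=a
cv2.imwrite("pics/c3.png",c[:,:612,::-1])
```

```text
blue wrist [[122, 30], [181, 109], [186, 104], [183, 110], [234, 122], [241, 119], [247, 125], [243, 118], [188, 106], [187, 95], [206, 103], [241, 101], [255, 109], [278, 106], [290, 112], [282, 108], [275, 80], [279, 45], [287, 42], [288, 69], [295, 71], [294, 107], [308, 103], [315, 108], [346, 83], [350, 65], [333, 42], [378, 42], [339, 32], [229, 35], [154, 25]]
wood scene [[172, 125], [170, 132], [195, 137], [197, 144], [170, 166], [170, 200], [179, 187], [179, 172], [196, 175], [195, 181], [225, 197], [244, 200], [241, 193], [260, 197], [259, 204], [269, 200], [286, 206], [289, 279], [294, 281], [325, 239], [324, 198], [334, 200], [324, 192], [324, 177], [334, 178], [334, 167], [330, 166], [334, 157], [334, 125], [287, 125], [279, 136], [274, 135], [274, 125], [229, 125], [235, 127], [234, 133], [216, 126], [205, 133], [204, 127], [208, 125]]
blue scene [[181, 177], [195, 195], [197, 207], [208, 213], [214, 210], [226, 223], [218, 242], [208, 235], [208, 227], [205, 232], [190, 228], [194, 240], [237, 264], [288, 277], [283, 212], [224, 198]]
(260, 165) [ 16 102 143] [143 116  86]
(305, 230) [ 14 157  86] [86 58 33]
(300, 185) [ 16 103 164] [164 134  98]
(285, 200) [ 16 101 149] [149 122  90]
FR? [array([ 0.519, -0.057,  0.28 ]), array([ 0.514, -0.063,  0.28 ]), array([ 0.512, -0.058,  0.28 ])]
```

View pics/c3.png

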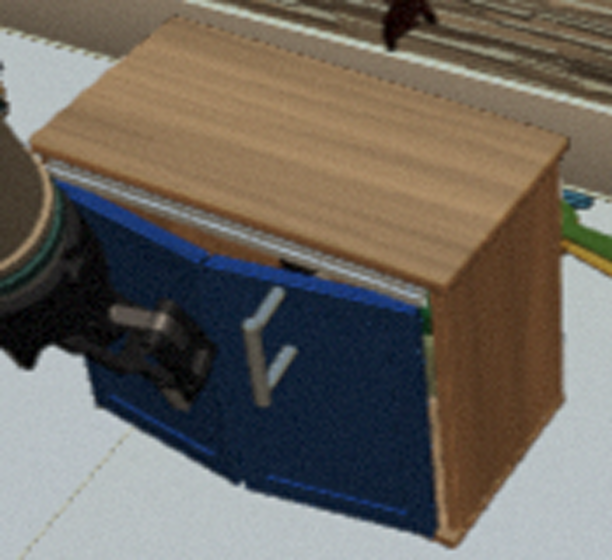

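```bash
cat > fit.py <<'E'
from h import *
from scipy.optimize import least_squares
S=manip.get_image("scene")
ob={(0,.182):(174.1,166.4),(0,-.182):(291.6,207),(.19,-.182):(327.3,166.7),(.19,.182):(215,129.9)}
def f(q,full=False):
    x,y,a,dx=q;r=[]
    c,s=np.cos(a),np.sin(a)
    for (px,py),uv in ob.items():
        px+=dx; r+=list(proj(S,[x+c*px-s*py,y+s*px+c*py,.28])-uv)
    px,py=dx,-.182; r+=list(proj(S,[x+c*px-s*py,y+s*px+c*py,0])-(295,281))
    px,py=dx+.19,-.182; r+=list(proj(S,[x+c*px-s*py,y+s*px+c*py,0])-(325.9,240.1))
    return np.array(r)
for dx in(0,):
    o=least_squares(lambda q:f([*q,dx]),[.53,.1,.0]);print(o.x.round(4),np.rad2deg(o.x[2]).round(2),o.fun.round(1))
E
python3 fit.py
```

```text
[ 0.5252  0.1147 -0.059 ] -3.38 [-2.7 -1.4 -0.9  0.4  0.6 -2.4 -0.6 -1.4  1.2  2.8  2.7  0.3]
```

```bash
cat >> h.py <<'E'
CX,CY,CA=.5252,.1147,-.059
def cw(px,py,z=0):
    c,s=np.cos(CA),np.sin(CA);return np.array([CX+c*px-s*py,CY+s*px+c*py,z])
def bar(th,z=.215):
    s,c=np.sin(th),np.cos(th);F=np.array([-.165*s,.165-.165*c]);b=F+.06*np.array([s,-c])+.06*np.array([-c,-s]);return cw(*b,z)
E
python3 - <<'E'
from h import *
S=manip.get_image("scene");T=manip.get_image("top");v=np.load("v2.npz");P,Q=v["P"],v["Q"]
print("obs S",onz(S,237.9,217.5,.257).round(4),onz(S,239.9,240,.173).round(4))
print("obs W top candidates",[wonz(P,Q,284,y,.257).round(4) for y in(70,75,80)],wonz(P,Q,286,109,.173).round(4))
for th in(0,.1,.15,.2):print(th,bar(th).round(4),proj(S,bar(th,.257)).round(1),proj(S,bar(th,.173)).round(1))
im=v["img"][20:140,220:340];g=cv2.cvtColor(im,cv2.COLOR_RGB2HSV);m=(g[:,:,1]<90)
ys,xs=np.nonzero(m);
for y in range(20,95,4):
    q=np.nonzero(m[y,30:110])[0]
    if len(q):print(y+20,q.min()+250,q.max()+250,len(q),end=" | ")
cv2.imwrite("pics/c4.png",cv2.resize(im,None,fx=4,fy=4,interpolation=2)[:,:,::-1])
E
```

```text
obs S [0.4523 0.046  0.257 ] [0.4565 0.0544 0.173 ]
obs W top candidates [array([0.4574, 0.0504, 0.257 ]), array([0.4509, 0.0493, 0.257 ]), array([0.4446, 0.0483, 0.257 ])] [0.4549 0.0568 0.173 ]
0 [0.4618 0.0583 0.215 ] [235.6 213.7] [239.6 238.2]
0.1 [0.4513 0.0541 0.215 ] [234.8 216.8] [239.  241.3]
0.15 [0.4464 0.0528 0.215 ] [234.2 218.2] [238.4 242.8]
0.2 [0.4417 0.0521 0.215 ] [233.4 219.5] [237.7 244.1]
44 281 322 9 | 48 280 289 10 | 52 280 321 22 | 56 279 288 10 | 60 279 288 10 | 64 279 288 10 | 68 279 288 10 | 72 276 294 19 | 76 276 294 19 | 80 277 293 17 | 84 278 293 16 | 88 279 293 15 | 92 280 292 13 | 96 281 292 12 | 100 282 292 11 | 104 255 327 15 | 108 250 329 27 | 112 250 329 50 |
```

View pics/c4.png

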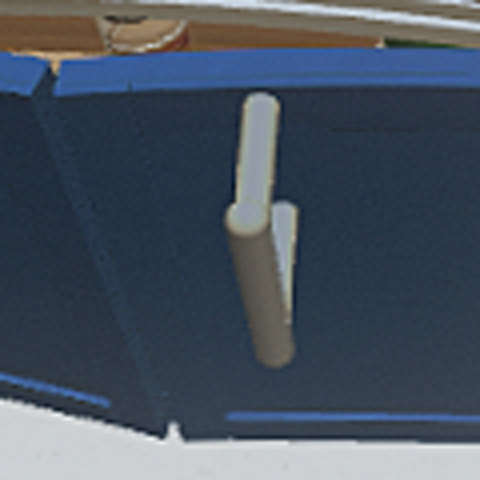

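Bar top is at wrist (282,74) and bottom at (289,109), so the bar stands at about (0.452, 0.053). That agrees with the fitted cupboard pose at a door angle of about 0.1. I'll grasp it from above, with the fingers either side of the stem plane.

Run:
```python
from h import *
go([.452,.053,.33],2.3,0)
```

```text
d [ 0.681 -0.167  0.729] a [-0.034 -0.263  0.05 ] rows 6.1
```

```bash
python3 -m jog '[{"dx":0.68,"dy":-0.17,"dz":0.73,"ax":-0.034,"ay":-0.263,"az":0.05,"grip":1},{"dx":0.68,"dy":-0.17,"dz":0.73,"ax":-0.034,"ay":-0.263,"az":0.05,"grip":1},{"dx":0.68,"dy":-0.17,"dz":0.73,"ax":-0.034,"ay":-0.263,"az":0.05,"grip":1},{"dx":0.68,"dy":-0.17,"dz":0.73,"ax":-0.034,"ay":-0.263,"az":0.05,"grip":1},{"dx":0.68,"dy":-0.17,"dz":0.73,"ax":-0.034,"ay":-0.263,"az":0.05,"grip":1}]'
python3 - <<'E'
from h import *
go([.452,.053,.33],2.3,0)
E
```

```text
clock: 2.32
position: [0.266, -0.0141, 0.402]
ee_rot: [-0.034, 0.995, 0.033, 0.091]
contact_force: [-1.5, -1.4, -0.3]
width: 0.0854
gripper_force: 0.0
d [ 0.693 -0.196  0.435] a [-0.042 -0.117  0.016] rows 5.0
```

```bash
python3 -m jog '[{"dx":0.69,"dy":-0.2,"dz":0.43,"ax":-0.04,"ay":-0.11,"az":0.016,"grip":1},{"dx":0.69,"dy":-0.2,"dz":0.43,"ax":-0.04,"ay":-0.11,"az":0.016,"grip":1},{"dx":0.69,"dy":-0.2,"dz":0.43,"ax":-0.04,"ay":-0.11,"az":0.016,"grip":1},{"dx":0.69,"dy":-0.2,"dz":0.43,"ax":-0.04,"ay":-0.11,"az":0.016,"grip":1},{"dx":0.69,"dy":-0.2,"dz":0.43,"ax":-0.04,"ay":-0.11,"az":0.016,"grip":1}]'
python3 - <<'E'
from h import *
go([.452,.053,.33],2.3,0)
E
```

```text
clock: 2.73
position: [0.4249, 0.0464, 0.3405]
ee_rot: [-0.002, 1.0, 0.023, 0.005]
contact_force: [0.0, -1.1, 1.0]
width: 0.0851
gripper_force: 0.0
d [ 0.109 -0.021  0.043] a [-0.003 -0.007  0.004] rows 0.7
```

```bash
python3 -m jog '[{"dx":0,"dy":0,"dz":0,"ax":0,"ay":0,"az":0,"grip":1},{"dx":0,"dy":0,"dz":0,"ax":0,"ay":0,"az":0,"grip":1}]'
python3 - <<'E'
from h import *
go([.452,.053,.208],2.3,0)
E
```

```text
clock: 2.9
position: [0.4237, 0.0446, 0.3396]
ee_rot: [-0.003, 1.0, 0.022, 0.003]
contact_force: [-0.4, 0.4, -0.7]
width: 0.0855
gripper_force: 0.0
d [ 0.111 -0.026  0.527] a [-0.003 -0.004  0.003] rows 3.2
```

```bash
python3 -m jog '[{"dx":0.11,"dy":-0.026,"dz":0.1,"ax":0,"ay":0,"az":0,"grip":1},{"dx":0.11,"dy":-0.026,"dz":0.53,"ax":0,"ay":0,"az":0,"grip":1},{"dx":0.11,"dy":-0.026,"dz":0.53,"ax":0,"ay":0,"az":0,"grip":1},{"dx":0.11,"dy":-0.026,"dz":0.53,"ax":0,"ay":0,"az":0,"grip":1},{"dx":0.11,"dy":-0.026,"dz":0.53,"ax":0,"ay":0,"az":0,"grip":1}]'
python3 -m jog '[{"dx":0,"dy":0,"dz":0,"ax":0,"ay":0,"az":0,"grip":-0.2},{"dx":0,"dy":0,"dz":0,"ax":0,"ay":0,"az":0,"grip":-0.4},{"dx":0,"dy":0,"dz":0,"ax":0,"ay":0,"az":0,"grip":-0.6}]' 40
python3 - <<'E'
from h import *
s=manip.get_state();W=save("wrist","pics/w5.png");go([.452,.053,.208],2.3,0)
E
```

```text
clock: 3.32
position: [0.4465, 0.0505, 0.2059]
ee_rot: [-0.003, 1.0, 0.019, 0.001]
contact_force: [-0.6, -0.6, 1.1]
width: 0.0855
gripper_force: 0.0
clock: 3.57
position: [0.4529, 0.0493, 0.2131]
ee_rot: [-0.002, 1.0, 0.018, 0.009]
contact_force: [-0.5, 0.1, 0.4]
width: 0.0515
gripper_force: 0.0
d [-0.003 -0.015  0.02 ] a [-0.003 -0.012 -0.003] rows 0.2
```

View pics/w5.png

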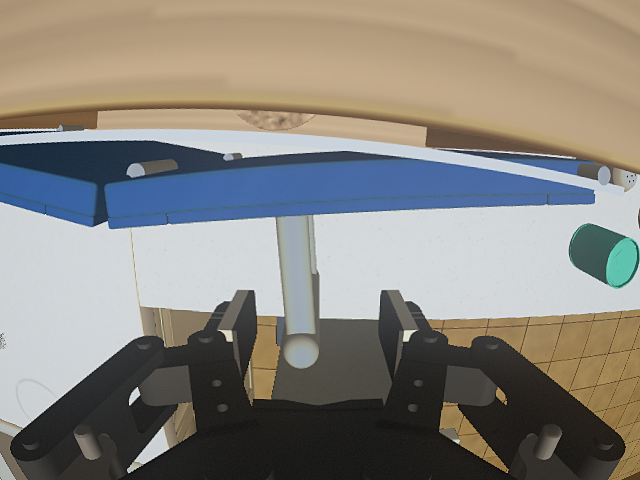

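Wrist view: the bar top is at (300,350), between the pads at 240 and 395, slightly left. I'll check its place in the tool frame, and the mat edge at (275,125).

Run:
```python
from h import *
s=manip.get_state();P,Q=np.array(s["position"]),quat(s).as_matrix()
b=wonz(P,Q,300,350,.257);print("bar",b.round(4),"tool",(Q.T@(b-P)).round(4),"mat edge near",wonz(P,Q,275,127,.016).round(4),[wonz(P,Q,u,112,.016).round(4) for u in(237,315)])
```

```text
bar [0.4588 0.0536 0.257 ] tool [ 0.0071 -0.0044 -0.0439] mat edge near [0.537  0.0903 0.016 ] [array([0.551, 0.126, 0.016]), array([0.5517, 0.0545, 0.016 ])]
```

```bash
python3 -m jog '[{"dx":0.024,"dy":-0.016,"dz":0.02,"ax":0,"ay":0,"az":0,"grip":-1},{"dx":0.024,"dy":-0.016,"dz":0.02,"ax":0,"ay":0,"az":0,"grip":-1},{"dx":0.024,"dy":-0.016,"dz":0.02,"ax":0,"ay":0,"az":0,"grip":-1},{"dx":0.024,"dy":-0.016,"dz":0.02,"ax":0,"ay":0,"az":0,"grip":-1},{"dx":0.024,"dy":-0.016,"dz":0.02,"ax":0,"ay":0,"az":0,"grip":-1}]' 60
python3 -m jog '[{"dx":0,"dy":0,"dz":0,"ax":0,"ay":0,"az":0,"grip":-1},{"dx":0,"dy":0,"dz":0,"ax":0,"ay":0,"az":0,"grip":-1}]'
cat > arc.py <<'E'
from h import *
import sys
# rows for door angles t0 -> list, relative to commanded pose at door angle t0 with tool yaw=y0(deg)
t0,y0=float(sys.argv[1]),float(sys.argv[2]);Q=rot(y0,0)
for t in map(float,sys.argv[3:]):
    d=Q.inv().apply(bar(t)-bar(t0))/.25;print(t,d.round(3),"az",(-(t-t0)/(np.pi/2)).__round__(3))
E
python3 arc.py 0.1 2 .2 .3 .42 .54 .66
```

```text
clock: 4.03
position: [0.458, 0.0548, 0.2063]
ee_rot: [-0.004, 1.0, 0.018, 0.008]
contact_force: [0.3, 4.5, 1.9]
width: 0.0107
gripper_force: 58.3
clock: 4.2
position: [0.458, 0.0548, 0.2062]
ee_rot: [-0.004, 1.0, 0.018, 0.007]
contact_force: [0.2, 6.0, 1.4]
width: 0.0108
gripper_force: 58.3
0.2 [-0.039  0.007  0.   ] az -0.064
0.3 [-0.073  0.004  0.   ] az -0.127
0.42 [-0.109 -0.01   0.   ] az -0.204
0.54 [-0.138 -0.037  0.   ] az -0.28
0.66 [-0.16  -0.077  0.   ] az -0.357
```

```bash
python3 -m jog '[{"dx":-0.039,"dy":0.007,"dz":0,"ax":0,"ay":0,"az":-0.064,"grip":-1},{"dx":-0.073,"dy":0.004,"dz":0,"ax":0,"ay":0,"az":-0.127,"grip":-1},{"dx":-0.109,"dy":-0.01,"dz":0,"ax":0,"ay":0,"az":-0.204,"grip":-1},{"dx":-0.138,"dy":-0.037,"dz":0,"ax":0,"ay":0,"az":-0.28,"grip":-1},{"dx":-0.138,"dy":-0.037,"dz":0,"ax":0,"ay":0,"az":-0.28,"grip":-1}]'
python3 - <<'E'
from h import *
s=manip.get_state();print(quat(s).as_matrix()[:,0].round(3),bar(.54).round(3),bar(.1).round(3))
E
python3 arc.py 0.54 27.2 .66 .78 .9 1.02
```

```text
clock: 4.62
position: [0.4268, 0.065, 0.2063]
ee_rot: [-0.003, 0.971, 0.237, 0.013]
contact_force: [10.7, 8.1, -6.6]
width: 0.0098
gripper_force: 58.9
[0.887 0.461 0.028] [0.416 0.062 0.215] [0.451 0.054 0.215]
0.66 [-0.003 -0.045  0.   ] az -0.076
0.78 [ 0.006 -0.097  0.   ] az -0.153
0.9 [ 0.027 -0.156  0.   ] az -0.229
1.02 [ 0.059 -0.221  0.   ] az -0.306
```

```bash
python3 -m jog '[{"dx":-0.003,"dy":-0.045,"dz":0,"ax":0,"ay":0,"az":-0.076,"grip":-1},{"dx":0.006,"dy":-0.097,"dz":0,"ax":0,"ay":0,"az":-0.153,"grip":-1},{"dx":0.027,"dy":-0.156,"dz":0,"ax":0,"ay":0,"az":-0.229,"grip":-1},{"dx":0.059,"dy":-0.221,"dz":0,"ax":0,"ay":0,"az":-0.306,"grip":-1},{"dx":0.059,"dy":-0.221,"dz":0,"ax":0,"ay":0,"az":-0.306,"grip":-1}]'
python3 -c "
from h import *
print(bar(1.02).round(3),quat(manip.get_state()).as_matrix()[:,0].round(3))"
python3 arc.py 1.02 54.7 1.14 1.26 1.35 1.38
```

```text
clock: 5.03
position: [0.4129, 0.1192, 0.2063]
ee_rot: [0.001, 0.887, 0.463, 0.01]
contact_force: [5.4, 0.7, 0.5]
width: 0.0103
gripper_force: 60.4
[0.404 0.118 0.215] [0.572 0.82  0.016]
1.14 [ 0.07  -0.042  0.   ] az -0.076
1.26 [ 0.151 -0.082  0.   ] az -0.153
1.35 [ 0.218 -0.111  0.   ] az -0.21
1.38 [ 0.242 -0.121  0.   ] az -0.229
```

```bash
python3 -m jog '[{"dx":0.07,"dy":-0.042,"dz":0,"ax":0,"ay":0,"az":-0.076,"grip":-1},{"dx":0.151,"dy":-0.082,"dz":0,"ax":0,"ay":0,"az":-0.153,"grip":-1},{"dx":0.218,"dy":-0.111,"dz":0,"ax":0,"ay":0,"az":-0.21,"grip":-1},{"dx":0.25,"dy":-0.121,"dz":0,"ax":0,"ay":0,"az":-0.22,"grip":-1},{"dx":0.25,"dy":-0.121,"dz":0,"ax":0,"ay":0,"az":-0.22,"grip":-1}]'
python3 -m jog '[{"dx":0,"dy":0,"dz":0,"ax":0,"ay":0,"az":0,"grip":-1},{"dx":0,"dy":0,"dz":0,"ax":0,"ay":0,"az":0,"grip":-1}]'
python3 -c "
from h import *
print(bar(1.35).round(3),bar(1.1).round(3),quat(manip.get_state()).as_matrix()[:,0].round(3))"
```

```text
clock: 5.45
position: [0.4204, 0.1835, 0.2061]
ee_rot: [0.004, 0.795, 0.606, 0.003]
contact_force: [-3.0, -7.7, 7.3]
width: 0.0105
gripper_force: 60.8
clock: 5.62
position: [0.4204, 0.1835, 0.2061]
ee_rot: [0.003, 0.796, 0.605, 0.004]
contact_force: [-2.4, -5.8, 5.6]
width: 0.0101
gripper_force: 60.7
[0.413 0.179 0.215] [0.405 0.131 0.215] [0.267 0.964 0.003]
```

```bash
python3 -m jog '[{"dx":0,"dy":0,"dz":0,"ax":0,"ay":0,"az":0,"grip":0},{"dx":0,"dy":0,"dz":0,"ax":0,"ay":0,"az":0,"grip":0},{"dx":0,"dy":0,"dz":0,"ax":0,"ay":0,"az":0,"grip":0},{"dx":0,"dy":0,"dz":0,"ax":0,"ay":0,"az":0,"grip":0},{"dx":0,"dy":0,"dz":-0.1,"ax":0,"ay":0,"az":0,"grip":0}]'
python3 -m jog '[{"dx":0,"dy":0,"dz":-0.7,"ax":0,"ay":0,"az":0,"grip":0},{"dx":0,"dy":0,"dz":-0.7,"ax":0,"ay":0,"az":0,"grip":0},{"dx":0,"dy":0,"dz":-0.7,"ax":0,"ay":0,"az":0,"grip":0},{"dx":0,"dy":0,"dz":-0.7,"ax":0,"ay":0,"az":0,"grip":0},{"dx":0,"dy":0,"dz":-0.7,"ax":0,"ay":0,"az":0,"grip":0}]'
python3 -c "
from h import *
for n in('scene','top'): d=save(n,'pics/'+n+'6.png');np.savez('v6'+n+'.npz',img=d['img'])
a=cv2.imread('pics/scene6.png')[110:400,150:530];b=cv2.imread('pics/top6.png')[150:370,150:490]
c=np.zeros((580,800,3),np.uint8);cv2.imwrite('pics/c6.png',np.vstack([cv2.resize(a,None,fx=1.1,fy=1.1),np.pad(cv2.resize(b,None,fx=1.2,fy=1.2),((0,0),(0,10),(0,0)))]))"
```

```text
clock: 6.03
position: [0.4182, 0.1848, 0.2271]
ee_rot: [-0.0, 0.796, 0.606, 0.002]
contact_force: [-0.3, -0.3, 0.0]
width: 0.0429
gripper_force: 0.0
clock: 6.45
position: [0.4212, 0.1854, 0.413]
ee_rot: [0.004, 0.796, 0.606, 0.013]
contact_force: [0.9, 0.3, -0.1]
width: 0.0427
gripper_force: 0.0
```

View pics/c6.png

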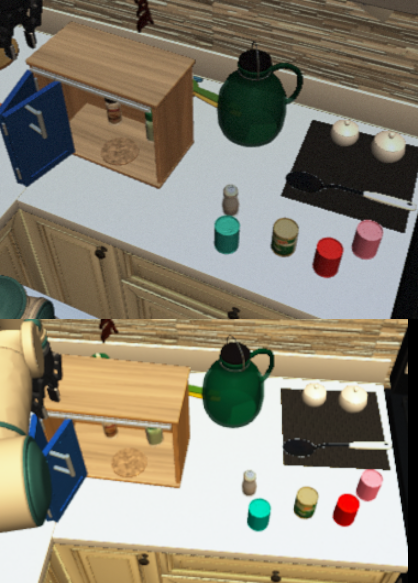

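The door is folded back. In the scene view the cork mat is at about (261,246), the dark jar at (252,210), the green jar at (286,224). The shaker and tins stand undisturbed. From here I measure by mask.

Run:
```python
from h import *
from scipy.optimize import least_squares
D={n:manip.get_image(n) for n in("scene","top")};I={n:D[n]["img"] for n in D}
S,T=D["scene"],D["top"]
print("mat",onz(S,260.9,246.4,.016).round(4),onz(T,258.3,269.2,.016).round(4))
# mat ellipse by darkness relative to wood, convex hull
for n,(x0,y0,x1,y1) in dict(scene=(232,222,290,268),top=(232,250,285,287)).items():
    im=cv2.GaussianBlur(I[n],(5,5),0);h=cv2.cvtColor(im,cv2.COLOR_RGB2HSV)[y0:y1,x0:x1]
    v=h[:,:,2];print(n,"V row mid",v[(y1-y0)//2,::3].tolist());print(" col",v[::3,(x1-x0)//2].tolist())
    g=cv2.absdiff(I[n][y0:y1,x0:x1].max(2),cv2.blur(I[n][y0:y1,x0:x1].max(2),(7,7)));m=(cv2.blur(g,(5,5))>4).astype(np.uint8)
    c=max(cv2.findContours(m,0,2)[0],key=cv2.contourArea);e=cv2.fitEllipse(cv2.convexHull(c));print(" ell",(e[0][0]+x0,e[0][1]+y0),e[1],onz(D[n],e[0][0]+x0,e[0][1]+y0,.016).round(4))
# tin: non-white blob on worktop
for n,(x0,y0,x1,y1) in dict(scene=(385,295,432,350),top=(385,280,421,325)).items():
    h=cv2.cvtColor(I[n],cv2.COLOR_RGB2HSV)[y0:y1,x0:x1];m=(h[:,:,1]>65).astype(np.uint8)
    m=cv2.morphologyEx(m,cv2.MORPH_CLOSE,np.ones((3,3)));c=max(cv2.findContours(m,0,2)[0],key=cv2.contourArea);x,y,w,hh=cv2.boundingRect(c);print(n,"tin box",x+x0,y+y0,w,hh)
    bx=np.array([x+x0,y+y0,x+x0+w,y+y0+hh],float)
    a=np.linspace(0,2*np.pi,40)
    def f(q):
        pts=np.array([proj(D[n],[q[0]+.0285*np.cos(t),q[1]+.0285*np.sin(t),z]) for t in a for z in(0,.072)])
        return np.r_[pts.min(0),pts.max(0)]-bx
    o=least_squares(f,[.48,-.39]);print(o.x.round(4),o.fun.round(1))
```

```text
mat [0.5871 0.0837 0.016 ] [0.581 0.087 0.016]
scene V row mid [156, 159, 162, 152, 120, 124, 146, 151, 138, 133, 138, 138, 143, 133, 128, 135, 135, 133, 134, 126]
 col [155, 165, 161, 146, 139, 133, 134, 131, 131, 127, 132, 137, 149, 159, 158, 128]
 ell (251.12756156921387, 249.0777931213379) (36.351219177246094, 82.17961883544922) [0.5661 0.1041 0.016 ]
top V row mid [219, 217, 215, 215, 193, 198, 217, 210, 204, 196, 191, 199, 206, 210, 217, 218, 215, 215]
 col [234, 226, 209, 201, 205, 199, 199, 192, 203, 208, 194, 218, 218]
 ell (251.84146308898926, 273.40616607666016) (35.4898796081543, 58.78290939331055) [0.562  0.1054 0.016 ]
scene tin box 397 308 24 35
[ 0.4811 -0.3978] [-1.  -0.6  1.   0.6]
top tin box 395 290 20 27
[ 0.4773 -0.3964] [-0.8 -0.4  0.8  0.4]
```

Run:
```python
from h import *
print(rot(-39,50).as_matrix().round(2))
tin=np.array([.481,-.395,.048]);d=rot(-39.4,50).apply([0,0,1]);tcp=tin+d*.023;tcp[2]=.036
print("grasp tcp",tcp.round(4),"pre",(tcp-.12*d).round(4))
go([.37,-.03,.36],15,25)
go(tcp-.14*d,-39.4,50,pose=([.37,-.03,.36],15,25))
```

```text
[[ 0.5  -0.63  0.6 ]
 [-0.4  -0.78 -0.48]
 [ 0.77  0.   -0.64]]
grasp tcp [ 0.4946 -0.4062  0.036 ] pre [ 0.4236 -0.3478  0.1131]
d [-0.88   0.04   0.171] a [-0.141  0.245  0.651] rows 8.9
d [-0.539  1.234  0.782] a [-0.371  0.256  0.483] rows 9.3
```

```bash
python3 -m jog '[{"dx":-0.88,"dy":0.04,"dz":0.17,"ax":-0.14,"ay":0.245,"az":0.65,"grip":1},{"dx":-0.88,"dy":0.04,"dz":0.17,"ax":-0.14,"ay":0.245,"az":0.65,"grip":1},{"dx":-0.88,"dy":0.04,"dz":0.17,"ax":-0.14,"ay":0.245,"az":0.65,"grip":1},{"dx":-0.88,"dy":0.04,"dz":0.17,"ax":-0.14,"ay":0.245,"az":0.65,"grip":1},{"dx":-0.88,"dy":0.04,"dz":0.17,"ax":-0.14,"ay":0.245,"az":0.65,"grip":1}]'
python3 - <<'E'
from h import *
go([.40,-.20,.27],-15,40)
E
```

```text
clock: 7.07
position: [0.3734, -0.0096, 0.3628]
ee_rot: [-0.017, 0.925, 0.358, 0.124]
contact_force: [-0.2, -1.7, -0.9]
width: 0.0855
gripper_force: 0.0
d [-0.515  0.616  0.291] a [-0.259  0.247  0.582] rows 8.6
```

```bash
python3 -m jog '[{"dx":-0.51,"dy":0.61,"dz":0.29,"ax":-0.26,"ay":0.245,"az":0.58,"grip":1},{"dx":-0.51,"dy":0.61,"dz":0.29,"ax":-0.26,"ay":0.245,"az":0.58,"grip":1},{"dx":-0.51,"dy":0.61,"dz":0.29,"ax":-0.26,"ay":0.245,"az":0.58,"grip":1},{"dx":-0.51,"dy":0.61,"dz":0.29,"ax":-0.26,"ay":0.245,"az":0.58,"grip":1},{"dx":-0.51,"dy":0.61,"dz":0.29,"ax":-0.26,"ay":0.245,"az":0.58,"grip":1}]'
python3 - <<'E'
from h import *
go([.39,-.32,.18],-39.4,50)
E
```

```text
clock: 7.48
position: [0.4008, -0.1957, 0.2723]
ee_rot: [0.02, 0.962, 0.08, 0.259]
contact_force: [2.2, 1.0, 0.2]
width: 0.0851
gripper_force: 0.0
d [-0.301  0.455  0.297] a [-0.304  0.19   0.439] rows 7.1
```

```bash
python3 -m jog '[{"dx":-0.3,"dy":0.455,"dz":0.3,"ax":-0.3,"ay":0.19,"az":0.44,"grip":1},{"dx":-0.3,"dy":0.455,"dz":0.3,"ax":-0.3,"ay":0.19,"az":0.44,"grip":1},{"dx":-0.3,"dy":0.455,"dz":0.3,"ax":-0.3,"ay":0.19,"az":0.44,"grip":1},{"dx":-0.3,"dy":0.455,"dz":0.3,"ax":-0.3,"ay":0.19,"az":0.44,"grip":1},{"dx":-0.3,"dy":0.455,"dz":0.3,"ax":-0.3,"ay":0.19,"az":0.44,"grip":1}]'
python3 - <<'E'
from h import *
go([.39,-.32,.18],-39.4,50)
E
python3 -m jog '[{"dx":0,"dy":0,"dz":0,"ax":0,"ay":0,"az":0,"grip":1},{"dx":0,"dy":0,"dz":0,"ax":0,"ay":0,"az":0,"grip":1}]'
python3 - <<'E'
from h import *
s=manip.get_state();P,Q=np.array(s["position"]),quat(s).as_matrix();W=manip.get_image("wrist")
go([.39,-.32,.18],-39.4,50)
h=cv2.cvtColor(W["img"],cv2.COLOR_RGB2HSV);m=((h[:,:,1]>60)).astype(np.uint8);m[250:]=0
n,l,st,ce=cv2.connectedComponentsWithStats(cv2.morphologyEx(m,2,np.ones((5,5))))
for i in range(1,n):
    if st[i,4]>300:
        mm=l==i;print(st[i].tolist(),ce[i].round(),h[mm].mean(0).round(),wonz(P,Q,*ce[i],.036).round(3))
def wproj(p):
    c=np.linalg.inv(TC)@np.r_[Q.T@(np.array(p)-P),1];t=np.arctan2(np.hypot(c[0],c[1]),c[2]);f,cx,cy=W_K;return np.array([cx,cy])+f*t*c[:2]/np.hypot(c[0],c[1])
print("pred tin top/bottom",wproj([.481,-.395,.072]),wproj([.481,-.395,0]))
E
```

```text
clock: 7.9
position: [0.3895, -0.322, 0.177]
ee_rot: [0.105, 0.906, -0.195, 0.36]
contact_force: [2.9, -0.1, 1.1]
width: 0.0853
gripper_force: 0.0
d [ 0.007 -0.008 -0.01 ] a [-0.092  0.063  0.129] rows 2.1
clock: 8.07
position: [0.3925, -0.3163, 0.18]
ee_rot: [0.102, 0.908, -0.187, 0.362]
contact_force: [0.2, 0.0, -0.3]
width: 0.0855
gripper_force: 0.0
d [-0.012  0.013 -0.   ] a [-0.099  0.059  0.138] rows 2.3
[0, 0, 156, 145, 17822] [82. 69.] [ 69. 151.  59.] [ 0.918 -0.155  0.036]
[409, 121, 75, 129, 6115] [445. 193.] [ 69. 122. 148.] [ 0.491 -0.517  0.036]
[0, 161, 36, 89, 2475] [ 15. 213.] [ 15. 130. 110.] [ 0.663 -0.06   0.036]
pred tin top/bottom [351.75353496 219.16655276] [342.27385198 257.54463916]
```

```bash
cat >> h.py <<'E'
def wproj(P,Q,p):
    c=np.linalg.inv(TC)@np.r_[Q.T@(np.array(p)-P),1];t=np.arctan2(np.hypot(c[0],c[1]),c[2]);f,cx,cy=W_K;return np.array([cx,cy])+f*t*c[:2]/np.hypot(c[0],c[1])
def cyl(P,Q,x,y,z0,z1,r):
    return np.array([wproj(P,Q,[x+r*np.cos(t),y+r*np.sin(t),z]) for t in np.linspace(0,2*np.pi,40) for z in(z0,z1)])
E
python3 - <<'E'
from h import *
s=manip.get_state();P,Q=np.array(s["position"]),quat(s).as_matrix();W=manip.get_image("wrist")
h=cv2.cvtColor(W["img"],cv2.COLOR_RGB2HSV)
H,Sa,V=[h[:,:,i].astype(int) for i in range(3)]
for name,m in dict(gold=(H>12)&(H<36)&(Sa>35)&(V>50),green=(H>=36)&(H<78)&(Sa>60)&(V>30),turq=(H>=78)&(H<95)&(Sa>90),red=((H<6)|(H>172))&(Sa>150)&(V>60),pink=((H<6)|(H>165))&(Sa>60)&(Sa<140)&(V>120)).items():
    m=m.astype(np.uint8);m[330:]=0;n,l,st,ce=cv2.connectedComponentsWithStats(cv2.morphologyEx(m,2,np.ones((3,3))))
    for i in range(1,n):
        if st[i,4]>200: print(name,st[i].tolist(),ce[i].round())
c=cyl(P,Q,.481,-.395,0,.072,.0285);print("pred box",c.min(0).round(),c.max(0).round())
c=cyl(P,Q,.437,-.275,0,.072,.0285);print("pred turq",c.min(0).round(),c.max(0).round())
E
```

```text
gold [0, 0, 31, 58, 1146] [12. 27.]
gold [127, 1, 18, 21, 250] [137.  10.]
gold [146, 0, 233, 109, 12639] [269.  44.]
gold [330, 0, 38, 11, 241] [351.   4.]
gold [579, 0, 61, 26, 1005] [614.  10.]
gold [0, 52, 25, 60, 1084] [10. 82.]
gold [0, 119, 41, 25, 386] [ 19. 128.]
gold [0, 162, 36, 168, 5045] [ 16. 254.]
gold [318, 195, 67, 62, 3283] [351. 226.]
gold [145, 226, 40, 36, 502] [169. 250.]
gold [164, 252, 39, 36, 583] [188. 274.]
gold [325, 253, 34, 18, 248] [341. 262.]
gold [585, 284, 55, 46, 1317] [620. 314.]
green [0, 0, 155, 147, 16337] [86. 71.]
turq [210, 293, 61, 37, 1849] [237. 313.]
red [427, 178, 52, 46, 1759] [453. 200.]
pink [421, 134, 54, 44, 1491] [446. 157.]
pink [441, 223, 30, 32, 319] [455. 239.]
pred box [312. 195.] [384. 287.]
pred turq [191. 289.] [274. 378.]
```

The tin is in the wrist mask at (318..385, 195..), against a predicted 312..384, 195. The measurement holds, so I'll approach.

Run:
```python
from h import *
d=rot(-39.4,50).apply([0,0,1]);g=np.array([.4940,-.4065,.036])
go(g-.10*d,-39.4,50); 
go(g,-39.4,50,pose=(g-.10*d,-39.4,50))
```

```text
d [-0.082  0.055  0.389] a [-0.098  0.057  0.139] rows 2.4
d [-0.  -0.   0.4] a [0. 0. 0.] rows 2.4
```

```bash
python3 -m jog '[{"dx":-0.04,"dy":0.028,"dz":0.15,"ax":-0.05,"ay":0.03,"az":0.07,"grip":1},{"dx":-0.082,"dy":0.055,"dz":0.389,"ax":-0.098,"ay":0.057,"az":0.139,"grip":1},{"dx":-0.082,"dy":0.055,"dz":0.389,"ax":-0.098,"ay":0.057,"az":0.139,"grip":1},{"dx":-0.082,"dy":0.055,"dz":0.389,"ax":-0.098,"ay":0.057,"az":0.139,"grip":1},{"dx":-0.082,"dy":0.055,"dz":0.389,"ax":-0.098,"ay":0.057,"az":0.139,"grip":1}]'
python3 - <<'E'
from h import *
go([.4940,-.4065,.036],-39.4,50)
E
```

```text
clock: 8.58
position: [0.4376, -0.3395, 0.1525]
ee_rot: [0.119, 0.868, -0.249, 0.413]
contact_force: [1.3, -0.4, 0.4]
width: 0.0855
gripper_force: 0.0
d [-0.151  0.107  0.553] a [-0.063 -0.01   0.052] rows 3.5
```

```bash
python3 -m jog '[{"dx":0,"dy":0,"dz":0,"ax":0,"ay":0,"az":0,"grip":1},{"dx":0,"dy":0,"dz":0,"ax":0,"ay":0,"az":0,"grip":1}]'
python3 - <<'E'
from h import *
s=manip.get_state();print(np.round(s["qpos"],3)); go([.4940,-.4065,.036],-39.4,50);go([.435,-.358,.1],-39.4,50);print(quat(s).as_matrix().round(2))
E
```

```text
clock: 8.75
position: [0.4371, -0.338, 0.1513]
ee_rot: [0.117, 0.869, -0.249, 0.411]
contact_force: [0.3, -0.6, 0.1]
width: 0.0855
gripper_force: 0.0
[-1.02   0.117  2.415  2.103  0.413 -0.877]
d [-0.142  0.113  0.554] a [-0.065 -0.007  0.052] rows 3.5
d [-0.136  0.073  0.157] a [-0.065 -0.007  0.052] rows 1.3
[[ 0.54 -0.53  0.66]
 [-0.34 -0.85 -0.41]
 [ 0.77 -0.   -0.63]]
```

Run:
```python
from h import *
go([.455,-.375,.17],-26,65)
go([.50,-.404,.15],-26,65)
```

```text
d [0.146 0.088 0.06 ] a [ 0.055  0.159 -0.036] rows 2.2
d [0.22  0.091 0.276] a [ 0.055  0.159 -0.036] rows 2.2
```

```bash
python3 -m jog '[{"dx":0.146,"dy":0.088,"dz":0.06,"ax":0.055,"ay":0.159,"az":-0.036,"grip":1},{"dx":0.146,"dy":0.088,"dz":0.06,"ax":0.055,"ay":0.159,"az":-0.036,"grip":1},{"dx":0.22,"dy":0.091,"dz":0.276,"ax":0.055,"ay":0.159,"az":-0.036,"grip":1},{"dx":0.22,"dy":0.091,"dz":0.276,"ax":0.055,"ay":0.159,"az":-0.036,"grip":1},{"dx":0.22,"dy":0.091,"dz":0.276,"ax":0.055,"ay":0.159,"az":-0.036,"grip":1}]'
python3 -m jog '[{"dx":0,"dy":0,"dz":0,"ax":0,"ay":0,"az":0,"grip":1},{"dx":0,"dy":0,"dz":0,"ax":0,"ay":0,"az":0,"grip":1}]'
python3 - <<'E'
from h import *
s=manip.get_state();print(np.round(s["qpos"],3));go([.5,-.404,.15],-26,65)
E
```

```text
clock: 9.17
position: [0.5003, -0.4072, 0.1475]
ee_rot: [0.12, 0.822, -0.191, 0.523]
contact_force: [-0.5, -0.1, 0.7]
width: 0.0853
gripper_force: 0.0
clock: 9.33
position: [0.4987, -0.4034, 0.1508]
ee_rot: [0.121, 0.822, -0.19, 0.524]
contact_force: [-0.3, 0.4, -0.2]
width: 0.0851
gripper_force: 0.0
[-1.12   0.381  2.414  2.328  0.877 -1.296]
d [-0.     0.     0.006] a [ 0.001 -0.    -0.   ] rows 0.0
```

Run:
```python
from h import *
go([.4997,-.404,.090],-26,65);go([.4997,-.404,.044],-26,65)
```

```text
d [-0.218  0.     0.107] a [ 0.001 -0.    -0.   ] rows 1.5
d [-0.385  0.     0.184] a [ 0.001 -0.    -0.   ] rows 2.6
```

```bash
python3 -m jog '[{"dx":-0.11,"dy":0,"dz":0.054,"ax":0,"ay":0,"az":0,"grip":1},{"dx":-0.218,"dy":0,"dz":0.107,"ax":0,"ay":0,"az":0,"grip":1},{"dx":-0.3,"dy":0,"dz":0.145,"ax":0,"ay":0,"az":0,"grip":1},{"dx":-0.385,"dy":0,"dz":0.184,"ax":0,"ay":0,"az":0,"grip":1},{"dx":-0.385,"dy":0,"dz":0.184,"ax":0,"ay":0,"az":0,"grip":1}]'
python3 -m jog '[{"dx":0,"dy":0,"dz":0,"ax":0,"ay":0,"az":0,"grip":1}]'
python3 - <<'E'
from h import *
s=manip.get_state();P,Q=np.array(s["position"]),quat(s).as_matrix();W=manip.get_image("wrist")
h=cv2.cvtColor(W["img"],cv2.COLOR_RGB2HSV);H,Sa,V=[h[:,:,i].astype(int) for i in range(3)]
m=((H>12)&(H<36)&(Sa>35)&(V>50)).astype(np.uint8);n,l,st,ce=cv2.connectedComponentsWithStats(cv2.morphologyEx(m,2,np.ones((3,3))))
for i in range(1,n):
    if st[i,4]>500: print(st[i].tolist(),ce[i].round())
c=cyl(P,Q,.481,-.395,.072,.072,.0285);print("pred lid",c.min(0).round(),c.max(0).round())
t=wproj(P,Q,[.481,-.395,.072]);print(t,"axis",[wproj(P,Q,P+Q@[0,0,-z]).round() for z in(.0,.019,.04)])
for x in sorted({"x"}): go([.4997,-.404,.044],-26,65)
E
```

```text
clock: 9.75
position: [0.4996, -0.4042, 0.0407]
ee_rot: [0.12, 0.822, -0.193, 0.523]
contact_force: [0.7, -1.3, -0.2]
width: 0.0856
gripper_force: 0.0
clock: 9.83
position: [0.4995, -0.4038, 0.0431]
ee_rot: [0.121, 0.822, -0.191, 0.523]
contact_force: [-0.3, -0.7, 0.1]
width: 0.0854
gripper_force: 0.0
[6, 0, 68, 59, 2334] [46. 24.]
[76, 0, 261, 56, 7541] [180.  17.]
[365, 0, 275, 78, 7948] [546.  23.]
[71, 14, 309, 153, 26357] [221.  87.]
[343, 122, 88, 17, 567] [384. 131.]
[235, 245, 171, 144, 19337] [320. 316.]
[0, 341, 50, 85, 2806] [ 18. 381.]
[266, 379, 105, 25, 851] [315. 394.]
pred lid [229. 245.] [401. 379.]
[314.85888244 302.11323161] axis [array([315., 309.]), array([315., 331.]), array([314., 362.])]
d [-0.001 -0.     0.001] a [ 0.002 -0.    -0.001] rows 0.0
```

```bash
python3 -m jog '[{"dx":0,"dy":0.007,"dz":0,"ax":0,"ay":0,"az":0,"grip":0.6},{"dx":0,"dy":0.007,"dz":0,"ax":0,"ay":0,"az":0,"grip":0.4},{"dx":0,"dy":0.007,"dz":0,"ax":0,"ay":0,"az":0,"grip":0.2},{"dx":0,"dy":0.007,"dz":0,"ax":0,"ay":0,"az":0,"grip":0},{"dx":0,"dy":0.007,"dz":0,"ax":0,"ay":0,"az":0,"grip":-0.2}]' 45
python3 -m jog '[{"dx":0,"dy":0,"dz":0,"ax":0,"ay":0,"az":0,"grip":-0.4},{"dx":0,"dy":0,"dz":0,"ax":0,"ay":0,"az":0,"grip":-0.4}]'
python3 - <<'E'
from h import *
s=manip.get_state();P=np.array(s["position"])
go(P+[-.0,0,.10],-26,65)
go([.40,-.25,.17],-5,65,pose=(P+[0,0,.1],-26,65))
E
```

```text
clock: 10.3
position: [0.499, -0.4063, 0.0455]
ee_rot: [0.123, 0.82, -0.191, 0.525]
contact_force: [-4.6, 3.3, 7.7]
width: 0.0564
gripper_force: 47.6
clock: 10.47
position: [0.499, -0.4063, 0.0456]
ee_rot: [0.123, 0.82, -0.191, 0.525]
contact_force: [-4.1, 3.0, 8.1]
width: 0.0562
gripper_force: 47.7
d [ 0.363  0.    -0.167] a [ 0.003 -0.003 -0.001] rows 2.4
d [-0.178 -0.388 -0.612] a [ 0.211 -0.    -0.099] rows 4.5
```

```bash
python3 -m jog '[{"dx":0.12,"dy":0,"dz":-0.056,"ax":0,"ay":0,"az":0,"grip":-0.4},{"dx":0.24,"dy":0,"dz":-0.11,"ax":0,"ay":0,"az":0,"grip":-0.4},{"dx":0.363,"dy":0,"dz":-0.167,"ax":0,"ay":0,"az":0,"grip":-0.4},{"dx":0.4,"dy":0,"dz":-0.187,"ax":0,"ay":0,"az":0,"grip":-0.4},{"dx":0.4,"dy":0,"dz":-0.187,"ax":0,"ay":0,"az":0,"grip":-0.4}]'
python3 - <<'E'
from h import *
s=manip.get_state();print(np.round(s["qpos"],2));go([.40,-.22,.18],-8,65)
E
```

```text
clock: 10.88
position: [0.4987, -0.4066, 0.1573]
ee_rot: [0.124, 0.821, -0.19, 0.525]
contact_force: [0.6, -0.4, -2.4]
width: 0.0559
gripper_force: 49.4
[-1.12  0.37  2.41  2.32  0.86 -1.28]
d [-0.202 -0.495 -0.66 ] a [ 0.185 -0.002 -0.083] rows 5.1
```

```bash
python3 -m jog '[{"dx":-0.04,"dy":-0.1,"dz":-0.13,"ax":0.037,"ay":0,"az":-0.016,"grip":-0.4},{"dx":-0.08,"dy":-0.2,"dz":-0.26,"ax":0.074,"ay":0,"az":-0.033,"grip":-0.4},{"dx":-0.12,"dy":-0.3,"dz":-0.39,"ax":0.11,"ay":0,"az":-0.05,"grip":-0.4},{"dx":-0.16,"dy":-0.4,"dz":-0.52,"ax":0.148,"ay":0,"az":-0.066,"grip":-0.4},{"dx":-0.2,"dy":-0.495,"dz":-0.66,"ax":0.185,"ay":0,"az":-0.083,"grip":-0.4}]'
python3 - <<'E'
from h import *
s=manip.get_state();print(np.round(s["qpos"],2));go([.41,-.05,.17],0,65);go([.43,.07,.15],5,65)
E
```

```text
clock: 11.3
position: [0.4016, -0.2197, 0.1761]
ee_rot: [0.032, 0.842, -0.059, 0.535]
contact_force: [-0.8, -0.6, -2.0]
width: 0.0562
gripper_force: 49.9
[-1.54  0.2   2.67  1.6   1.11 -1.27]
d [-0.052 -0.677 -0.039] a [ 0.075  0.001 -0.042] rows 4.1
d [-0.122 -1.163  0.01 ] a [ 0.126  0.001 -0.065] rows 7.0
```

Run:
```python
from h import *
go([.47,-.12,.17],-4,65)
```

```text
d [ 0.067 -0.432  0.209] a [ 0.035  0.001 -0.023] rows 2.9
```

```bash
python3 -m jog '[{"dx":0.02,"dy":-0.08,"dz":0.09,"ax":0.006,"ay":0,"az":-0.004,"grip":-0.4},{"dx":0.035,"dy":-0.17,"dz":0.14,"ax":0.012,"ay":0,"az":-0.01,"grip":-0.4},{"dx":0.05,"dy":-0.26,"dz":0.18,"ax":0.02,"ay":0,"az":-0.015,"grip":-0.4},{"dx":0.06,"dy":-0.35,"dz":0.2,"ax":0.03,"ay":0,"az":-0.02,"grip":-0.4},{"dx":0.067,"dy":-0.43,"dz":0.21,"ax":0.035,"ay":0,"az":-0.023,"grip":-0.4}]'
python3 - <<'E'
from h import *
s=manip.get_state();print(np.round(s["qpos"],2));go([.47,-.12,.17],-4,65);go([.475,.06,.13],3,65)
E
```

```text
clock: 11.72
position: [0.4755, -0.128, 0.1752]
ee_rot: [0.02, 0.846, -0.031, 0.532]
contact_force: [0.6, -0.6, -2.0]
width: 0.0562
gripper_force: 50.0
[-1.01  0.19  2.7   2.09  0.98 -1.32]
d [-0.029 -0.03  -0.013] a [ 0.003  0.007 -0.001] rows 0.3
d [-0.188 -0.75   0.026] a [ 0.073  0.007 -0.034] rows 4.6
```

Run:
```python
from h import *
s=manip.get_state();print(np.round(s["qpos"],4));go([.475,-.04,.17],0,52);go([.475,.05,.14],3,52)
```

```text
[-1.0053  0.1865  2.6953  2.0858  0.9801 -1.3207]
d [-0.031 -0.351 -0.016] a [ 0.041 -0.137 -0.025] rows 2.1
d [-0.15  -0.71   0.011] a [ 0.069 -0.137 -0.042] rows 4.4
```

```bash
python3 -m jog '[{"dx":0,"dy":-0.05,"dz":0,"ax":0.02,"ay":-0.07,"az":-0.01,"grip":-0.4},{"dx":-0.02,"dy":-0.2,"dz":0,"ax":0.03,"ay":-0.137,"az":-0.02,"grip":-0.4},{"dx":-0.03,"dy":-0.35,"dz":0,"ax":0.04,"ay":-0.137,"az":-0.025,"grip":-0.4},{"dx":-0.05,"dy":-0.5,"dz":0,"ax":0.05,"ay":-0.137,"az":-0.03,"grip":-0.4},{"dx":-0.05,"dy":-0.5,"dz":0,"ax":0.05,"ay":-0.137,"az":-0.03,"grip":-0.4}]'
python3 - <<'E'
from h import *
s=manip.get_state();print(np.round(s["qpos"],4));go([.475,.06,.14],3,52);go([.5,.075,.11],4,58)
E
```

```text
clock: 12.13
position: [0.4791, -0.0005, 0.1654]
ee_rot: [-0.003, 0.898, 0.011, 0.44]
contact_force: [1.1, -0.6, -1.9]
width: 0.0562
gripper_force: 50.1
[-0.4037 -0.029   2.5479  2.1815  0.4075 -0.9252]
d [-0.086 -0.243  0.053] a [ 0.016 -0.002 -0.01 ] rows 1.6
d [-0.119 -0.301  0.207] a [ 0.026  0.065 -0.016] rows 2.3
```

Run:
```python
from h import *
go([.495,.08,.085],4,60)
```

```text
d [-0.21  -0.322  0.253] a [ 0.026  0.087 -0.015] rows 2.8
```

```bash
python3 -m jog '[{"dx":-0.05,"dy":-0.15,"dz":0.05,"ax":0.01,"ay":0.02,"az":-0.005,"grip":-0.4},{"dx":-0.1,"dy":-0.25,"dz":0.12,"ax":0.02,"ay":0.04,"az":-0.01,"grip":-0.4},{"dx":-0.16,"dy":-0.322,"dz":0.2,"ax":0.026,"ay":0.06,"az":-0.015,"grip":-0.4},{"dx":-0.21,"dy":-0.322,"dz":0.253,"ax":0.026,"ay":0.087,"az":-0.015,"grip":-0.4},{"dx":-0.21,"dy":-0.322,"dz":0.253,"ax":0.026,"ay":0.087,"az":-0.015,"grip":-0.4}]'
python3 -m jog '[{"dx":0,"dy":0,"dz":0,"ax":0,"ay":0,"az":0,"grip":-0.4}]'
python3 - <<'E'
from h import *
s=manip.get_state();print(np.round(s["qpos"],4));go([.55,.085,.08],5,65);go([.606,.089,.078],5,65)
E
```

```text
clock: 12.55
position: [0.5181, 0.0846, 0.1002]
ee_rot: [-0.012, 0.872, 0.028, 0.489]
contact_force: [-6.9, 2.6, -8.7]
width: 0.0562
gripper_force: 50.2
clock: 12.63
position: [0.5179, 0.088, 0.0885]
ee_rot: [-0.015, 0.877, 0.03, 0.479]
contact_force: [0.4, 0.0, -4.3]
width: 0.0559
gripper_force: 49.7
[-0.007   0.4365  2.6916  3.0685  0.9861 -1.5719]
d [0.04  0.02  0.125] a [ 0.012  0.086 -0.005] rows 1.1
d [0.155 0.019 0.319] a [ 0.012  0.086 -0.005] rows 2.1
```

```bash
python3 -m jog '[{"dx":0.02,"dy":0.01,"dz":0.06,"ax":0.006,"ay":0.043,"az":0,"grip":-0.4},{"dx":0.04,"dy":0.015,"dz":0.125,"ax":0.012,"ay":0.086,"az":-0.005,"grip":-0.4},{"dx":0.08,"dy":0.018,"dz":0.19,"ax":0.012,"ay":0.086,"az":-0.005,"grip":-0.4},{"dx":0.12,"dy":0.019,"dz":0.26,"ax":0.012,"ay":0.086,"az":-0.005,"grip":-0.4},{"dx":0.155,"dy":0.019,"dz":0.319,"ax":0.012,"ay":0.086,"az":-0.005,"grip":-0.4}]'
python3 -m jog '[{"dx":0,"dy":0,"dz":0,"ax":0,"ay":0,"az":0,"grip":-0.4},{"dx":0,"dy":0,"dz":0,"ax":0,"ay":0,"az":0,"grip":-0.4}]'
python3 - <<'E'
from h import *
s=manip.get_state();print(np.round(s["qpos"],4));go([.606,.089,.0635],5,65);P=np.array(s["position"]);print(quat(s).as_matrix().round(3))
T=manip.get_image("top");S=manip.get_image("scene")
np.savez("v8.npz",T=T["img"],S=S["img"])
for n,d in(("top",T),("scene",S)):
    h=cv2.cvtColor(d["img"],cv2.COLOR_RGB2HSV);x,y=proj(d,[.585,.087,.055]).astype(int);print(n,x,y)
    for yy in range(y-20,y+26,5): print([tuple(int(k) for k in h[yy,xx]) for xx in range(x-20,x+25,8)])
E
```

```text
clock: 13.05
position: [0.605, 0.0846, 0.0899]
ee_rot: [-0.023, 0.839, 0.033, 0.543]
contact_force: [0.3, 0.1, -2.7]
width: 0.0559
gripper_force: 50.0
clock: 13.22
position: [0.6062, 0.085, 0.094]
ee_rot: [-0.023, 0.836, 0.034, 0.547]
contact_force: [-1.1, -0.8, -2.2]
width: 0.0562
gripper_force: 50.0
[-0.0426  0.5989  2.5999  3.0201  1.2154 -1.5777]
d [-0.111 -0.016  0.049] a [ 0.003 -0.015 -0.002] rows 0.7
[[ 0.399  0.081  0.913]
 [ 0.032 -0.997  0.075]
 [ 0.916 -0.001 -0.401]]
top 257 261
[(19, 111, 189), (18, 113, 145), (17, 134, 211), (16, 153, 192), (15, 186, 155), (48, 118, 108)]
[(19, 112, 191), (18, 113, 145), (24, 102, 211), (24, 102, 210), (18, 124, 218), (28, 114, 127)]
[(19, 110, 185), (18, 113, 147), (24, 100, 214), (24, 103, 213), (16, 82, 78), (26, 115, 118)]
[(19, 112, 185), (18, 113, 138), (18, 114, 136), (18, 60, 55), (15, 26, 40), (18, 107, 213)]
[(19, 111, 183), (18, 115, 131), (18, 112, 100), (23, 24, 43), (16, 128, 174), (17, 126, 201)]
[(18, 113, 179), (23, 94, 199), (18, 113, 99), (18, 35, 36), (17, 55, 97), (17, 122, 222)]
[(46, 60, 132), (20, 99, 227), (18,
[... 570 characters left out ...]
, (24, 77, 142), (23, 86, 133), (30, 26, 39), (17, 97, 142)]
[(30, 10, 26), (160, 26, 30), (53, 39, 26), (19, 78, 26), (60, 15, 33), (17, 99, 170)]
[(69, 48, 90), (120, 23, 22), (10, 35, 22), (15, 23, 44), (120, 46, 11), (16, 97, 152)]
[(18, 79, 138), (90, 17, 15), (15, 109, 14), (49, 55, 51), (14, 96, 45), (18, 102, 135)]
[(18, 85, 150), (30, 13, 38), (16, 110, 148), (17, 118, 108), (16, 115, 140), (16, 109, 140)]
[(19, 89, 95), (15, 137, 41), (15, 112, 116), (14, 107, 129), (15, 112, 123), (17, 109, 141)]
[(18, 87, 88), (14, 133, 107), (15, 104, 113), (15, 110, 144), (14, 112, 139), (17, 103, 141)]
[(90, 14, 194), (15, 145, 107), (16, 98, 162), (16, 99, 167), (17, 98, 153), (16, 106, 145)]
```

Run:
```python
from h import *
s=manip.get_state();z=s["position"][2]-.0456+.072;print(s["position"],z)
for n in("top","scene"):
    d=manip.get_image(n);h=cv2.cvtColor(d["img"],cv2.COLOR_RGB2HSV);x,y=proj(d,[.585,.087,z]).astype(int)
    m=cv2.inRange(h,(21,60,100),(28,140,255));k=np.zeros_like(m);k[y-22:y+22,x-25:x+25]=255;m&=k
    c=max(cv2.findContours(cv2.morphologyEx(m,3,np.ones((3,3))),0,2)[0],key=cv2.contourArea);b=cv2.boundingRect(c)
    a=np.array([proj(d,[.585+.0285*np.cos(t),.087+.0285*np.sin(t),z]) for t in np.linspace(0,6.28,40)])
    print(n,b,"pred",a.min(0).round(),a.max(0).round(), "ctr",onz(d,b[0]+b[2]/2,b[1]+b[3]/2,z).round(4))
go([.606,.089,.0635],5,65)
```

```text
[0.60492222 0.08530926 0.09331409] 0.11971408703284257
top (242, 244, 24, 27) pred [246. 242.] [264. 256.] ctr [0.5514 0.0844 0.1197]
scene (248, 216, 20, 12) pred [246. 213.] [266. 227.] ctr [0.5811 0.0785 0.1197]
d [-0.106 -0.013  0.052] a [ 0.003 -0.014 -0.002] rows 0.7
```

```bash
python3 -m jog '[{"dx":-0.03,"dy":-0.008,"dz":0.022,"ax":0,"ay":-0.005,"az":0,"grip":-0.4},{"dx":-0.06,"dy":-0.013,"dz":0.035,"ax":0,"ay":-0.01,"az":0,"grip":-0.4},{"dx":-0.08,"dy":-0.013,"dz":0.045,"ax":0,"ay":-0.014,"az":0,"grip":-0.4},{"dx":-0.09,"dy":-0.013,"dz":0.05,"ax":0,"ay":-0.014,"az":0,"grip":-0.4},{"dx":-0.09,"dy":-0.013,"dz":0.05,"ax":0,"ay":-0.014,"az":0,"grip":-0.4}]'
python3 -m jog '[{"dx":0,"dy":0,"dz":0,"ax":0,"ay":0,"az":0,"grip":-0.4},{"dx":0,"dy":0,"dz":0,"ax":0,"ay":0,"az":0,"grip":-0.4}]'
python3 - <<'E'
from h import *
s=manip.get_state();print(s["position"],s["contact_force"],quat(s).as_matrix()[:,2].round(3));go([.607,.089,.0635],5,65)
E
```

```text
clock: 13.83
position: [0.6084, 0.0895, 0.0655]
ee_rot: [-0.022, 0.843, 0.035, 0.536]
contact_force: [-0.6, 0.7, -2.0]
width: 0.0559
gripper_force: 50.0
clock: 14.0
position: [0.6086, 0.0893, 0.0669]
ee_rot: [-0.022, 0.842, 0.034, 0.537]
contact_force: [-0.0, 0.5, -1.1]
width: 0.0564
gripper_force: 50.0
[0.60856592 0.08930359 0.06694379] [-0.03357658  0.48319123 -1.10923777] [ 0.904  0.075 -0.421]
d [-0.015  0.001  0.   ] a [ 0.003 -0.001 -0.002] rows 0.1
```

```bash
python3 -m jog '[{"dx":-0.01,"dy":0,"dz":0.004,"ax":0,"ay":0,"az":0,"grip":-0.4},{"dx":-0.018,"dy":0,"dz":0.008,"ax":0,"ay":0,"az":0,"grip":-0.4},{"dx":-0.018,"dy":0,"dz":0.008,"ax":0,"ay":0,"az":0,"grip":-0.4}]'
python3 -m jog '[{"dx":-0.006,"dy":0,"dz":0.003,"ax":0,"ay":0,"az":0,"grip":-0.4},{"dx":-0.006,"dy":0,"dz":0.003,"ax":0,"ay":0,"az":0,"grip":-0.4}]'
python3 -c "
from h import *
for n in('top','scene'):
    s=manip.get_state();z=s['position'][2]-.0456+.072
    d=manip.get_image(n)
    if n=='scene':
        h=cv2.cvtColor(d['img'],cv2.COLOR_RGB2HSV);x,y=proj(d,[.585,.087,z]).astype(int)
        m=cv2.inRange(h,(21,60,100),(28,140,255));k=np.zeros_like(m);k[y-22:y+22,x-25:x+25]=255;m&=k
        c=max(cv2.findContours(cv2.morphologyEx(m,3,np.ones((3,3))),0,2)[0],key=cv2.contourArea);b=cv2.boundingRect(c);print(b,onz(d,b[0]+b[2]/2,b[1]+b[3]/2,z).round(4),z)
"
```

```text
clock: 14.25
position: [0.6085, 0.0892, 0.0618]
ee_rot: [-0.022, 0.842, 0.034, 0.537]
contact_force: [0.0, 0.9, -3.0]
width: 0.0561
gripper_force: 50.0
clock: 14.42
position: [0.609, 0.0893, 0.0616]
ee_rot: [-0.022, 0.841, 0.034, 0.539]
contact_force: [-2.7, 0.1, 2.9]
width: 0.056
gripper_force: 50.2
(249, 221, 20, 14) [0.5891 0.0833 0.088 ] 0.08799766859570685
```

Touch-down is felt: the vertical force goes from -3 to +3 N. The lid is at (0.589, 0.083) in the scene view, against the mat at (0.587, 0.084). I'll release and back out along the fingers.

```bash
python3 -m jog '[{"dx":0,"dy":0,"dz":0,"ax":0,"ay":0,"az":0,"grip":0.4},{"dx":0,"dy":0,"dz":0,"ax":0,"ay":0,"az":0,"grip":0.6},{"dx":0,"dy":0,"dz":0,"ax":0,"ay":0,"az":0,"grip":0.8},{"dx":0,"dy":0,"dz":0,"ax":0,"ay":0,"az":0,"grip":0.8},{"dx":0,"dy":0,"dz":-0.02,"ax":0,"ay":0,"az":0,"grip":0.8}]'
python3 -m jog '[{"dx":0,"dy":0,"dz":-0.06,"ax":0,"ay":0,"az":0,"grip":0.8},{"dx":0,"dy":0,"dz":-0.12,"ax":0,"ay":0,"az":0,"grip":0.8},{"dx":0,"dy":0,"dz":-0.18,"ax":0,"ay":0,"az":0,"grip":0.8},{"dx":0,"dy":0,"dz":-0.24,"ax":0,"ay":0,"az":0,"grip":0.8},{"dx":0,"dy":0,"dz":-0.3,"ax":0,"ay":0,"az":0,"grip":0.8}]'
python3 -c "
from h import *
print(np.round(manip.get_state()['qpos'],3));go([.49,.03,.14],2,50)"
```

```text
clock: 14.93
position: [0.6048, 0.0888, 0.0629]
ee_rot: [-0.022, 0.842, 0.034, 0.538]
contact_force: [-0.5, 0.3, 0.2]
width: 0.077
gripper_force: 0.0
clock: 15.35
position: [0.5535, 0.0879, 0.1034]
ee_rot: [-0.021, 0.847, 0.033, 0.53]
contact_force: [-1.5, -0.2, 0.1]
width: 0.0769
gripper_force: 0.0
[-0.031  0.541  2.695  3.036  1.212 -1.583]
d [ 0.013  0.211 -0.308] a [-0.023 -0.156  0.016] rows 2.2
```

```bash
python3 -m jog '[{"dx":0,"dy":0.04,"dz":-0.1,"ax":0,"ay":-0.08,"az":0,"grip":0.8},{"dx":0.01,"dy":0.1,"dz":-0.2,"ax":-0.01,"ay":-0.15,"az":0.01,"grip":0.8},{"dx":0.01,"dy":0.21,"dz":-0.3,"ax":-0.02,"ay":-0.156,"az":0.016,"grip":0.8},{"dx":0.01,"dy":0.21,"dz":-0.3,"ax":-0.02,"ay":-0.156,"az":0.016,"grip":0.8},{"dx":0.01,"dy":0.21,"dz":-0.3,"ax":-0.02,"ay":-0.156,"az":0.016,"grip":0.8}]'
python3 -c "
from h import *
print(np.round(manip.get_state()['qpos'],3));go([.38,-.1,.32],-10,20)"
```

```text
clock: 15.77
position: [0.4947, 0.0343, 0.1398]
ee_rot: [-0.011, 0.904, 0.019, 0.426]
contact_force: [0.9, 1.6, 0.3]
width: 0.0768
gripper_force: 0.0
[-0.231  0.066  2.543  2.551  0.39  -1.189]
d [ 0.251  0.513 -0.832] a [-0.083 -0.337  0.113] rows 6.1
```

```bash
python3 -m jog '[{"dx":0.0,"dy":0.15,"dz":-0.25,"ax":0,"ay":0,"az":0,"grip":0.8},{"dx":0.1,"dy":0.35,"dz":-0.5,"ax":-0.03,"ay":-0.1,"az":0.03,"grip":0.8},{"dx":0.25,"dy":0.51,"dz":-0.83,"ax":-0.08,"ay":-0.33,"az":0.11,"grip":0.8},{"dx":0.25,"dy":0.51,"dz":-0.83,"ax":-0.08,"ay":-0.33,"az":0.11,"grip":0.8},{"dx":0.25,"dy":0.51,"dz":-0.83,"ax":-0.08,"ay":-0.33,"az":0.11,"grip":0.8}]'
python3 -m jog '[{"dx":0,"dy":0,"dz":0,"ax":0,"ay":0,"az":0,"grip":0.8},{"dx":0,"dy":0,"dz":0,"ax":0,"ay":0,"az":0,"grip":0.8},{"dx":0,"dy":0,"dz":0,"ax":0,"ay":0,"az":0,"grip":0.8}]'
python3 - <<'E'
from h import *
s=manip.get_state();P,Q=np.array(s["position"]),quat(s).as_matrix();print(np.round(s["qpos"],2))
D=manip.get_image("scene");v0=np.load("v6scene.npz")["img"];img=D["img"]
h=cv2.cvtColor(img,cv2.COLOR_RGB2HSV)
x,y=proj(D,[.587,.084,.052]).astype(int)
# changes against picture before placing, within and near the cupboard
df=cv2.absdiff(img,v0).max(2)>35;df=cv2.morphologyEx(df.astype(np.uint8),2,np.ones((3,3)))
n,l,st,ce=cv2.connectedComponentsWithStats(df)
for i in range(1,n):
    if st[i,4]>25 and st[i,0]>140:print("chg",st[i].tolist())
a=np.array([proj(D,[.587+.0285*np.cos(t),.084+.0285*np.sin(t),z]) for t in np.linspace(0,6.28,40) for z in(.016,.088)]);print("pred upright tin",a.min(0).round(),a.max(0).round())
a=np.array([proj(D,[.587+.05*np.cos(t),.084+.05*np.sin(t),.016]) for t in np.linspace(0,6.28,40)]);print("mat",a.min(0).round(),a.max(0).round())
m=cv2.inRange(h,(105,100,20),(125,255,255));m[:100]=0;c=max(cv2.findContours(m,0,2)[0],key=cv2.contourArea);print("door blue now",cv2.boundingRect(c))
m=cv2.inRange(cv2.cvtColor(v0,cv2.COLOR_RGB2HSV),(105,100,20),(125,255,255));m[:100]=0;c=max(cv2.findContours(m,0,2)[0],key=cv2.contourArea);print("door blue before",cv2.boundingRect(c))
E
```

```text
clock: 16.18
position: [0.4794, 0.0535, 0.1683]
ee_rot: [-0.064, 0.914, 0.024, 0.4]
contact_force: [-0.3, 0.2, 0.4]
width: 0.0768
gripper_force: 0.0
clock: 16.43
position: [0.4802, 0.0531, 0.168]
ee_rot: [-0.063, 0.914, 0.024, 0.401]
contact_force: [-0.3, 0.3, 0.7]
width: 0.0771
gripper_force: 0.0
[-0.31 -0.05  2.46  1.67  0.36 -0.32]
chg [396, 308, 26, 36, 763]
chg [173, 379, 28, 36, 624]
chg [148, 409, 31, 44, 776]
pred upright tin [248. 221.] [271. 254.]
mat [243. 234.] [278. 259.]
door blue now (155, 174, 56, 43)
door blue before (146, 174, 71, 105)
```

Run:
```python
from h import *
go([.42,-.05,.30],0,30)
```

```text
d [ 0.229  0.335 -0.586] a [-0.087 -0.192  0.008] rows 4.3
```

```bash
python3 -m jog '[{"dx":0.23,"dy":0.33,"dz":-0.58,"ax":-0.087,"ay":-0.19,"az":0.008,"grip":0.8},{"dx":0.23,"dy":0.33,"dz":-0.58,"ax":-0.087,"ay":-0.19,"az":0.008,"grip":0.8},{"dx":0.23,"dy":0.33,"dz":-0.58,"ax":-0.087,"ay":-0.19,"az":0.008,"grip":0.8},{"dx":0.23,"dy":0.33,"dz":-0.58,"ax":-0.087,"ay":-0.19,"az":0.008,"grip":0.8},{"dx":0.23,"dy":0.33,"dz":-0.58,"ax":-0.087,"ay":-0.19,"az":0.008,"grip":0.8}]'
python3 -m jog '[{"dx":0,"dy":0,"dz":0,"ax":0,"ay":0,"az":0,"grip":0.8}]'
python3 -c "
from h import *
print(np.round(manip.get_state()['qpos'],2));go([.30,-.3,.38],-30,0)"
```

```text
clock: 16.9
position: [0.4694, 0.0546, 0.2102]
ee_rot: [-0.07, 0.936, 0.034, 0.342]
contact_force: [0.3, 1.2, 0.2]
width: 0.0773
gripper_force: 0.0
clock: 16.98
position: [0.4725, 0.0534, 0.2142]
ee_rot: [-0.068, 0.935, 0.036, 0.346]
contact_force: [0.3, -0.6, 1.0]
width: 0.077
gripper_force: 0.0
[-0.3  -0.16  2.28  0.77  0.5   0.6 ]
d [-0.119  1.25  -1.157] a [-0.205 -0.418  0.366] rows 10.2
```

Now off the singularity (joint 4 is unwinding). I'll keep going up and away to the right.

```bash
python3 -m jog '[{"dx":0.2,"dy":0.3,"dz":-0.5,"ax":-0.1,"ay":-0.2,"az":0.05,"grip":0.8},{"dx":0.2,"dy":0.3,"dz":-0.6,"ax":-0.1,"ay":-0.25,"az":0.05,"grip":0.8},{"dx":0.1,"dy":0.6,"dz":-0.9,"ax":-0.1,"ay":-0.25,"az":0.1,"grip":0.8},{"dx":0.1,"dy":0.8,"dz":-0.9,"ax":-0.1,"ay":-0.25,"az":0.1,"grip":0.8},{"dx":0.1,"dy":0.9,"dz":-0.9,"ax":-0.1,"ay":-0.25,"az":0.1,"grip":0.8}]'
python3 -c "
from h import *
print(np.round(manip.get_state()['qpos'],2));go([.26,-.40,.36],10,0)"
```

```text
clock: 17.4
position: [0.419, -0.0608, 0.3094]
ee_rot: [-0.017, 0.987, -0.05, 0.15]
contact_force: [1.1, -0.8, 0.2]
width: 0.0768
gripper_force: 0.0
[-0.44 -0.17  1.83  0.15  1.21  1.2 ]
d [-0.404  1.398 -0.409] a [-0.005 -0.194 -0.174] rows 9.1
```

```bash
python3 -c "
from h import *
go([.28,.0,.44],5,15)"
```

```text
d [-0.399 -0.216 -0.66 ] a [ 0.002 -0.027 -0.119] rows 4.8
```

```bash
python3 -m jog '[{"dx":-0.4,"dy":-0.216,"dz":-0.66,"ax":0,"ay":-0.027,"az":-0.119,"grip":0.8},{"dx":-0.4,"dy":-0.216,"dz":-0.66,"ax":0,"ay":-0.027,"az":-0.119,"grip":0.8},{"dx":-0.4,"dy":-0.216,"dz":-0.66,"ax":0,"ay":-0.027,"az":-0.119,"grip":0.8},{"dx":-0.4,"dy":-0.216,"dz":-0.66,"ax":0,"ay":-0.027,"az":-0.119,"grip":0.8},{"dx":-0.4,"dy":-0.216,"dz":-0.66,"ax":0,"ay":-0.027,"az":-0.119,"grip":0.8}]'
python3 -m jog '[{"dx":0,"dy":0,"dz":0,"ax":0,"ay":0,"az":0,"grip":0.8},{"dx":0,"dy":0,"dz":0,"ax":0,"ay":0,"az":0,"grip":0.8},{"dx":0,"dy":0,"dz":0,"ax":0,"ay":0,"az":0,"grip":0.8}]'
python3 - <<'E'
from h import *
D=manip.get_image("scene");v0=np.load("v6scene.npz")["img"];img=D["img"]
df=cv2.absdiff(img,v0).max(2)>35;df=cv2.morphologyEx(df.astype(np.uint8),2,np.ones((3,3)))
n,l,st,ce=cv2.connectedComponentsWithStats(df)
for i in range(1,n):
    if st[i,4]>15 and st[i,0]+st[i,2]>145 and st[i,1]+st[i,3]>110:print("chg",st[i].tolist())
x0,y0,x1,y1=225,195,305,275
g=df[y0:y1,x0:x1]; ys,xs=np.nonzero(g);print("cupboard change box",(xs.min()+x0,ys.min()+y0,xs.max()+x0,ys.max()+y0) if len(xs) else None)
P=lambda im:(lambda m:cv2.boundingRect(max(cv2.findContours(m[100:300],0,2)[0],key=cv2.contourArea)))(cv2.inRange(cv2.cvtColor(im,cv2.COLOR_RGB2HSV),(105,100,20),(125,255,255)))
print("door now/before",P(img),P(v0))
# lid centre
h=cv2.cvtColor(img,cv2.COLOR_RGB2HSV);m=cv2.inRange(h,(21,60,100),(28,140,255));k=np.zeros_like(m);k[210:250,240:285]=255;m&=k
c=max(cv2.findContours(cv2.morphologyEx(m,3,np.ones((3,3))),0,2)[0],key=cv2.contourArea);b=cv2.boundingRect(c);print("lid",b,onz(D,b[0]+b[2]/2,b[1]+b[3]/2,.088).round(4))
E
```

```text
clock: 17.82
position: [0.2788, 0.0032, 0.4384]
ee_rot: [-0.005, 0.99, 0.045, 0.131]
contact_force: [-0.2, -1.4, -0.7]
width: 0.0772
gripper_force: 0.0
clock: 18.07
position: [0.2802, 0.0007, 0.4363]
ee_rot: [-0.004, 0.991, 0.042, 0.13]
contact_force: [-0.1, -1.1, -0.7]
width: 0.0769
gripper_force: 0.0
chg [0, 28, 174, 153, 11197]
chg [134, 94, 94, 121, 4286]
chg [172, 194, 13, 10, 92]
chg [249, 232, 21, 20, 250]
chg [396, 308, 26, 36, 769]
chg [172, 379, 29, 40, 739]
chg [173, 405, 5, 4, 17]
chg [132, 412, 30, 25, 291]
chg [143, 414, 35, 39, 850]
cupboard change box (np.int64(225), np.int64(195), np.int64(269), np.int64(251))
door now/before (146, 91, 72, 88) (146, 74, 71, 105)
lid (249, 223, 20, 12) [0.5855 0.0813 0.088 ]
```

Run:
```python
from h import *
import h as H
S=manip.get_image("scene")
for th in(1.2,1.28,1.35):
    s,c=np.sin(th),np.cos(th)
    fold=cw(-.165*s-.012*c,.165-.165*c-.012*s);free=cw(-.012*c,.165-.33*c-.012*s)
    print(th,"free top/bot",proj(S,free+[0,0,.254]).round(1),proj(S,free+[0,0,.014]).round(1),"fold bot",proj(S,fold+[0,0,.014]).round(1),"bar",proj(S,bar(th,.257)).round(1),proj(S,bar(th,.173)).round(1))
m=cv2.inRange(cv2.cvtColor(S["img"],cv2.COLOR_RGB2HSV),(105,100,20),(125,255,255));m[:150]=0;m[300:]=0
c=max(cv2.findContours(m,0,2)[0],key=cv2.contourArea);print(cv2.approxPolyDP(c,3,True)[:,0].tolist())
```

```text
1.2 free top/bot [217.7 190.1] [230.  254.8] fold bot [179.4 283.7] bar [191.7 217.2] [197.6 241.7]
1.28 free top/bot [210.1 187.1] [223.1 251.8] fold bot [175.1 283. ] bar [187.1 214.8] [193.2 239.2]
1.35 free top/bot [203.4 184.4] [217. 249.] fold bot [171.5 282.1] bar [183.  212.4] [189.3 236.9]
[[163, 191], [146, 214], [166, 275], [175, 278], [217, 247], [209, 204], [183, 192], [185, 203], [181, 208], [188, 211], [193, 229], [189, 236], [175, 224], [180, 221], [185, 225], [183, 218], [171, 207], [175, 203]]
```

The free edge of the door is at (217,247), where 1.35 rad predicts (217,249). The tin stands on the mat, and the jars and shaker have not moved.

```bash
python3 -c "
from rig import manip
print(manip.sign_off())"
```

```text
the job is handed in; nothing more can be done
None
```

I handed the job in at about 18 s of the 67 s allowed: by camera check the door is folded to its 1.35 rad stop, the green and gold tin stands upright within about 5 mm of the cork mat's centre, and the shaker and jars show no movement.

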